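# Comb the smoking sticks into rows for the patio grill

### The arm

A 7-joint arm with a two-finger parallel gripper is mounted at the origin on the work surface. World frame = base frame: x ahead of the robot, y to its left, z up, the work surface at z = 0. Lengths are in m, angles in degrees, forces in N, time in s.
With the tool pointing down it reaches from about 0.425 to 0.875 m from the base axis. Payload 4.7 kg.
Tool frame: the origin (TCP) lies between the finger pads; the fingertips stand env.tip_reach ahead of it and the grasp point (between the pads) lies 2 mm behind it (env.tip_reach is the distance from the TCP to the fingertips, in m); z points along the fingers, y is the line along which they close (so a half turn about z gives the same grasp; the last joint's range is limited). The gripper opens to 87 mm and grips with 3 to 60 N. Pads are 19 mm wide; open, the fingers measure 117 mm over their backs; the gripper's body (75 mm by 190 mm) begins 51 mm behind the grasp point.
Start: joints at [-76.312, 18.392, -4.016, 83.108, 1.295, 78.541, -3.26], TCP at [0.145, 0.634, 0.24] pointing down, gripper open.
Joint ranges: [-163.93, 163.93], [-17.29, 119.83], [-79.2, 71.16], [3.27, 140.29], [-89.18, 269.18], [5.43, 117.66], [-154.24, 154.24]. Speed limits (degrees/s): [147.25, 147.25, 180, 180, 180, 180, 180].

### API

Orientations are given as [roll, pitch, yaw] about the fixed x, y, z axes, in that order (R = Rz(yaw) Ry(pitch) Rx(roll)).
In Python, from cell import env gives the robot as it stands.
- The arm moves only by the shell command python3 steer.py 'ROWS' [FORCE]. ROWS is rows parted by semicolons, their numbers by spaces, 1 to 8 of them, each of 5 numbers: dx, dy, dz in m, then a turn about the tool's z in degrees, then the finger opening in m; each row is the pose to reach, as a shift and turn from the pose commanded when the command began, along the tool's axes at that moment; what a row does not reach only later rows make up. A row lasts 1/12 s, in which the tool goes at most 0.0417 m and 7.16 degrees, less where a joint would pass 70% of its speed; a pose out of reach is approached as far as the arm can. The fingers move at their own pace and stop on an object; FORCE is the grip in N (left out, the last holds). Time passes only in rows, so rows that do not move let the fingers close. It prints the time, the measured TCP pose, the force, the opening and the grip force at its end.
- env.get_obs(): the state, without advancing time (a new reading comes with each control period).
- env.read_camera(name): name is "scene" or "top"; returns a dict with "color" (420x560x3 uint8, blue, green, red), "fx", "fy", "cx", "cy" (pixels), "dist" ([k1, k2, p1, p2, k3] as OpenCV has them; the pictures are not rectified), "world_from_camera" (4x4, takes a point from camera to world coordinates). Camera axes: x right, y down, z forward; pixel columns grow to the right and rows downward; lengths in m; the calibration is good to about 2 mm. A picture is of the moment at which its call begins. There is no depth.
- env.sign_off(): hands the job in; it is judged then, once.
The state is a dict: "time_s": time; "qpos": joint angles; "joint_velocities": joint speeds; "effort": joint torques, N m; "tool_pos": TCP position; "tool_rot": TCP orientation; "force": force on the tool from outside, world axes, zero at the start; "wrist_torque": the same for the moment, N m; "grip_width": finger opening in m; "grasp_force": force on a finger pad.
Only numpy, scipy, OpenCV 4.12 (cv2) and the standard library are available. Lean on these libraries where they do the work, as an engineer would, in place of code of your own. Each camera call takes 0.05 s, during which the arm holds its last target. There are 200 camera calls.

### The job

Get the sheet of wooden smoking sticks ready to carry out to the grill: lift the wooden rake off its double hook and, touching the sticks with the rake only and never with the gripper, comb those in each bay down to the thick stop rail until they lie flat, side by side and parallel to the rail, all between the rail and the black line of their own bay. Then hang the rake back on both hooks and lay one steel retaining bar flat in the middle of each bay just beyond the black line (within a couple of centimetres of it, clear of the line) and parallel to it. Leave the bowl, the mould and the fork alone.

Things in the scene. Friction and masses are not known exactly. Their poses are not given: they have to be found in the camera images.
- sheet: Fixed aluminium baking sheet, 262 (x) by 313 mm (y), floor 3 mm thick; origin under its centre. A rib along x parts it into a left (+y) and a right (-y) bay, each 250 mm long (x), 150 mm wide inside. The thick rim on its -x side, towards the robot, is the stop rail, 21 mm above the floor; other rims and the rib stand 14 mm above it.
- left_bay (a point): Foot of the inner face of the stop rail, mid-width of the left (+y) bay, on the floor (3 mm above the counter). Its axes are those of the sheet: x runs away from the rail down the bay (far rim at 250 mm), y along the rail, z up. The near edge of the painted black line across the bay lies at x = 70 mm.
- right_bay (a point): The same point and axes for the right (-y) bay.
- hook: Fixed steel stand, two upturned hooks pointing to its -x (to the robot); origin on the counter under the seat. Wires 8 mm thick at y = -56 and 56 mm; level trough x = -13 to 13 mm, its top 164 mm above the counter; tips (x = -24 mm) reach 198 mm. Behind, wires rise 18 mm and run to an upright at x = 91 to 109 mm, 30 mm wide, with a 130 mm cross-piece, top at 189 mm.
- hook_seat (a point): Where the middle of the axis of the rake's cross-bar lies when the rake hangs: 171 mm above the counter, midway between the two hooks. Axes as the hook stand.
- rake: Loose wooden rake, 0.18 kg, hung by its cross-bar, teeth 43 mm above the counter. Origin midway between the tooth tips; z up the stem, y along the head, x the raking direction. 7 teeth 8 (x) by 11 mm, 32 mm long, 9 mm apart; head 132 mm wide, 14 thick, z = 30-46 mm. Stem (the grip, pinch along x from above) 18 (x) by 34 mm (y), z = 41-151 mm; cross-bar 14 mm thick, 150 long (y), at z = 128 mm.
- rake_bar (a point): Middle of the rake's cross-bar axis, 128 mm above the tooth tips, on the stem.
- bar_1: Loose steel retaining bar (about 0.25 kg; the two are alike), 110 mm long along its y, 36 mm wide (x), 12 mm thick, with a black block handle on top, 16 mm (x) by 30 mm (y), from 12 to 40 mm above the underside. Origin under its centre. Lies on the counter at the start.
- bar_2: Loose steel retaining bar (about 0.25 kg; the two are alike), 110 mm long along its y, 36 mm wide (x), 12 mm thick, with a black block handle on top, 16 mm (x) by 30 mm (y), from 12 to 40 mm above the underside. Origin under its centre. Lies on the counter at the start.
- stick_a1: Loose square wooden smoking stick, 12 x 12 mm, 110 mm long along its y, about 15 g; origin at its centre, 6 mm above what it lies flat on. Starts lying askew in the left bay; may be absent.
- stick_a2: Loose square wooden smoking stick, 12 x 12 mm, 110 mm long along its y, about 15 g; origin at its centre, 6 mm above what it lies flat on. Starts lying askew in the left bay; may be absent.
- stick_a3: Loose square wooden smoking stick, 12 x 12 mm, 110 mm long along its y, about 15 g; origin at its centre, 6 mm above what it lies flat on. Starts lying askew in the left bay; may be absent.
- stick_a4: Loose square wooden smoking stick, 12 x 12 mm, 110 mm long along its y, about 15 g; origin at its centre, 6 mm above what it lies flat on. Starts lying askew in the left bay; may be absent.
- stick_b1: Loose square wooden smoking stick, 12 x 12 mm, 110 mm long along its y, about 15 g; origin at its centre, 6 mm above what it lies flat on. Starts lying askew in the right bay; may be absent.
- stick_b2: Loose square wooden smoking stick, 12 x 12 mm, 110 mm long along its y, about 15 g; origin at its centre, 6 mm above what it lies flat on. Starts lying askew in the right bay; may be absent.
- stick_b3: Loose square wooden smoking stick, 12 x 12 mm, 110 mm long along its y, about 15 g; origin at its centre, 6 mm above what it lies flat on. Starts lying askew in the right bay; may be absent.
- stick_b4: Loose square wooden smoking stick, 12 x 12 mm, 110 mm long along its y, about 15 g; origin at its centre, 6 mm above what it lies flat on. Starts lying askew in the right bay; may be absent.
- bowl: Loose glass bowl upside down, 140 mm across, 75 mm high, origin under its centre. Leave alone.
- mould: Loose green folding empanada mould lying open flat, 100 mm (x) by 270 mm (y), 15 mm high, origin under its hinge. Leave alone.
- fork: Loose stainless fork, 190 mm along its x, 4 mm thick. Leave alone.

How it is judged (in metres and radians):
On the way, in this order (a step that is already met when the one before it is completed fails the run):
1. the rake is off the hook (distance between rake_bar and hook_seat above 0.08 m), for 0.2 s.
2. with the rake still off the hook, every stick present lies flat and parallel to the rail between rail and black line of its bay (angle between the y axis of each of stick_a1, stick_a2, stick_a3, stick_a4 and the y axis of left_bay, either way round below 0.15 rad and x of stick_a1 in the frame of left_bay between 0 and 0.066 m and z of each of stick_a1, stick_a2, stick_a3, stick_a4 in the frame of left_bay below 0.01 m and y of stick_a1 in the frame of left_bay between -0.075 and 0.075 m and x of stick_a2 in the frame of left_bay between 0 and 0.066 m and y of stick_a2 in the frame of left_bay between -0.075 and 0.075 m and x of stick_a3 in the frame of left_bay between 0 and 0.066 m and y of stick_a3 in the frame of left_bay between -0.075 and 0.075 m and x of stick_a4 in the frame of left_bay between 0 and 0.066 m and y of stick_a4 in the frame of left_bay between -0.075 and 0.075 m and angle between the y axis of each of stick_b1, stick_b2, stick_b3, stick_b4 and the y axis of right_bay, either way round below 0.15 rad and x of stick_b1 in the frame of right_bay between 0 and 0.066 m and z of each of stick_b1, stick_b2, stick_b3, stick_b4 in the frame of right_bay below 0.01 m and y of stick_b1 in the frame of right_bay between -0.075 and 0.075 m and x of stick_b2 in the frame of right_bay between 0 and 0.066 m and y of stick_b2 in the frame of right_bay between -0.075 and 0.075 m and x of stick_b3 in the frame of right_bay between 0 and 0.066 m and y of stick_b3 in the frame of right_bay between -0.075 and 0.075 m and x of stick_b4 in the frame of right_bay between 0 and 0.066 m and y of stick_b4 in the frame of right_bay between -0.075 and 0.075 m and distance between rake_bar and hook_seat above 0.08 m), for 0.2 s.
3. the rake hangs on the hook again (distance between rake_bar and hook_seat below 0.03 m and contact force between rake and hook above 0.5 N and angle between rake's own z axis and vertical below 0.2 rad and linear speed of rake below 0.05 m/s), for 0.2 s.
At the end, for the whole second after the job is handed in: Sticks flat in their bay, within 0.15 rad of the rail, centres under 66 mm from it; rake hanging at rest (cross-bar within 30 mm of the seat, tilt under 0.2 rad); one bar flat in each bay, centre 84 to 120 mm from the rail, within 30 mm of mid-width and 0.15 rad of parallel (all of step 3 and angle between the y axis of each of stick_a1, stick_a2, stick_a3, stick_a4 and the y axis of left_bay, either way round below 0.15 rad and x of stick_a1 in the frame of left_bay between 0 and 0.066 m and z of each of stick_a1, stick_a2, stick_a3, stick_a4 in the frame of left_bay below 0.01 m and y of stick_a1 in the frame of left_bay between -0.075 and 0.075 m and x of stick_a2 in the frame of left_bay between 0 and 0.066 m and y of stick_a2 in the frame of left_bay between -0.075 and 0.075 m and x of stick_a3 in the frame of left_bay between 0 and 0.066 m and y of stick_a3 in the frame of left_bay between -0.075 and 0.075 m and x of stick_a4 in the frame of left_bay between 0 and 0.066 m and y of stick_a4 in the frame of left_bay between -0.075 and 0.075 m and angle between the y axis of each of stick_b1, stick_b2, stick_b3, stick_b4 and the y axis of right_bay, either way round below 0.15 rad and x of stick_b1 in the frame of right_bay between 0 and 0.066 m and z of each of stick_b1, stick_b2, stick_b3, stick_b4 in the frame of right_bay below 0.01 m and y of stick_b1 in the frame of right_bay between -0.075 and 0.075 m and x of stick_b2 in the frame of right_bay between 0 and 0.066 m and y of stick_b2 in the frame of right_bay between -0.075 and 0.075 m and x of stick_b3 in the frame of right_bay between 0 and 0.066 m and y of stick_b3 in the frame of right_bay between -0.075 and 0.075 m and x of stick_b4 in the frame of right_bay between 0 and 0.066 m and y of stick_b4 in the frame of right_bay between -0.075 and 0.075 m and ((angle between the y axis of bar_1 and the y axis of left_bay, either way round below 0.15 rad and x of bar_1 in the frame of left_bay between 0.084 and 0.12 m and angle between each of bar_1, bar_2's own z axis and vertical below 0.08 rad and z of bar_1 in the frame of left_bay below 0.004 m and y of bar_1 in the frame of left_bay between -0.03 and 0.03 m and linear speed of each of bar_1, bar_2 below 0.02 m/s and angle between the y axis of bar_2 and the y axis of right_bay, either way round below 0.15 rad and x of bar_2 in the frame of right_bay between 0.084 and 0.12 m and z of bar_2 in the frame of right_bay below 0.004 m and y of bar_2 in the frame of right_bay between -0.03 and 0.03 m) or (angle between the y axis of bar_2 and the y axis of left_bay, either way round below 0.15 rad and x of bar_2 in the frame of left_bay between 0.084 and 0.12 m and angle between each of bar_2, bar_1's own z axis and vertical below 0.08 rad and z of bar_2 in the frame of left_bay below 0.004 m and y of bar_2 in the frame of left_bay between -0.03 and 0.03 m and linear speed of each of bar_2, bar_1 below 0.02 m/s and angle between the y axis of bar_1 and the y axis of right_bay, either way round below 0.15 rad and x of bar_1 in the frame of right_bay between 0.084 and 0.12 m and z of bar_1 in the frame of right_bay below 0.004 m and y of bar_1 in the frame of right_bay between -0.03 and 0.03 m))); the robot touches nothing.
It fails at once if the gripper touches a stick (contact force between any of the fingers, the arm and stick_a1 above 0.5 N or contact force between any of the fingers, the arm and stick_a2 above 0.5 N or contact force between any of the fingers, the arm and stick_a3 above 0.5 N or contact force between any of the fingers, the arm and stick_a4 above 0.5 N or contact force between any of the fingers, the arm and stick_b1 above 0.5 N or contact force between any of the fingers, the arm and stick_b2 above 0.5 N or contact force between any of the fingers, the arm and stick_b3 above 0.5 N or contact force between any of the fingers, the arm and stick_b4 above 0.5 N).
It fails at once if the bowl, mould or fork is moved (distance of any of bowl, mould, fork from where it was at the start of the episode above 0.02 m).
Of stick_a1, stick_a2, stick_a3, stick_a4, stick_b1, stick_b2, stick_b3, stick_b4 only 5 to 8 are there at a start; the rules pass over those that are not, and their reading is None.
At some moment in a run one of bar_1, bar_2 may be knocked a few centimetres aside while the robot is not near it.
It also fails if it takes over 200 s, if anything falls off the work surface, if the arm or the gripper's body presses on something with over 40 N, if the wrist force passes 120 N, or if a joint passes its speed limit or range.

## Working session

There is one attempt and no reset: what is moved stays moved. The work goes in short steps, Python scripts to look and compute and a shell command to move; the robot and the scene stay as the last step left them, time stands still between calls to the robot, and variables do not carry over. Pictures are saved under pics/ and viewed, at most 14 in all, crops included, and the job is handed in when it is done.

```bash
ls; mkdir -p pics
python3 - <<'E'
from cell import env
import cv2,numpy as np
np.set_printoptions(precision=4,suppress=True)
print(env.tip_reach); o=env.get_obs(); print(o['tool_pos'],o['tool_rot'],o['time_s'])
for n in ("scene","top"):
    c=env.read_camera(n); cv2.imwrite(f"pics/{n}0.png",c['color'])
    print(n,c['fx'],c['cx'],c['cy'],c['dist']);print(c['world_from_camera'])
E
```

```text
cell.py
pics
steer.py
0.017
[0.1448 0.6331 0.2385] [-179.8905    0.0059  167.124 ] 0.0
scene 531.9957138474832 278.74876498602043 211.20241464287503 [0.0015 0.     0.     0.     0.    ]
[[-0.1345  0.6479 -0.7498  1.5332]
 [ 0.9909  0.0874 -0.1022  0.1131]
 [-0.0007 -0.7567 -0.6537  0.9567]
 [ 0.      0.      0.      1.    ]]
top 503.69961750007167 281.6895612873918 213.5801962564902 [-0.0863  0.      0.      0.      0.    ]
[[-0.0725 -0.9758  0.2065  0.2566]
 [-0.9974  0.0705 -0.0171 -0.0179]
 [ 0.0022 -0.2072 -0.9783  1.6823]
 [ 0.      0.      0.      1.    ]]
```

View pics/scene0.png

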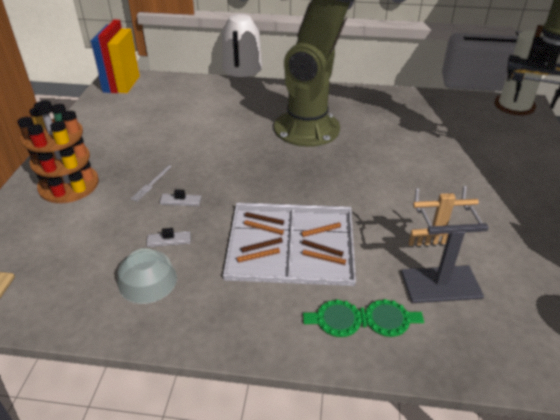

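View pics/top0.png

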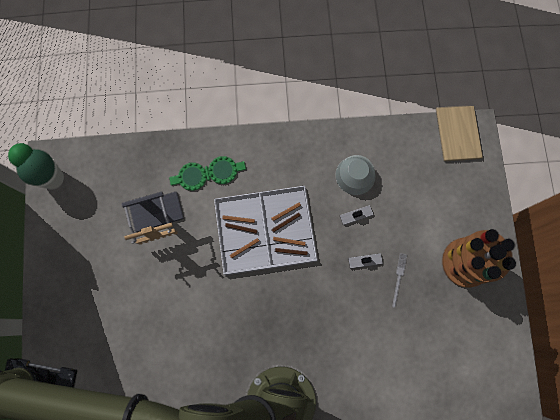

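The top view shows the sheet at about (266,230), with 3 sticks in the left bay and 4 in the right. The rake hangs at about (150,233), the bars are at (357,215) and (366,261), and the bowl, fork and mould stand clear. I'll zoom in before measuring.

```bash
cat > h.py <<'E'
from cell import env
import cv2,numpy as np
np.set_printoptions(precision=4,suppress=True)
def K(c): return np.array([[c['fx'],0,c['cx']],[0,c['fy'],c['cy']],[0,0,1.]])
def ray(c,uv):
    p=cv2.undistortPoints(np.array(uv,float).reshape(-1,1,2),K(c),np.array(c['dist']))[:,0]
    T=c['world_from_camera']; d=np.c_[p,np.ones(len(p))]@T[:3,:3].T
    return T[:3,3],d
def cast(c,uv,z):
    o,d=ray(c,uv); return o+d*((z-o[2])/d[:,2])[:,None]
def tri(c1,u1,c2,u2):
    o1,d1=ray(c1,u1);o2,d2=ray(c2,u2);out=[]
    for a,b in zip(d1,d2):
        s=np.linalg.lstsq(np.c_[a,-b],o2-o1,rcond=None)[0]
        p,q=o1+a*s[0],o2+b*s[1]; out.append(np.r_[(p+q)/2,np.linalg.norm(p-q)])
    return np.array(out)
def proj(c,P):
    W=np.linalg.inv(c['world_from_camera'])
    return cv2.projectPoints(np.array(P,float).reshape(-1,3),cv2.Rodrigues(W[:3,:3])[0],W[:3,3],K(c),np.array(c['dist']))[0][:,0]
def crop(c,x,y,w,h,s,f): cv2.imwrite(f,cv2.resize(c['color'][y:y+h,x:x+w],None,fx=s,fy=s,interpolation=cv2.INTER_CUBIC))
E
python3 - <<'E'
from h import *
t=env.read_camera("top"); s=env.read_camera("scene")
A=t['color'][165:285,110:270];B=t['color'][165:285,240:400]
crop(t,205,180,120,100,6,"pics/t1.png")
r=lambda c,x,y,w,h,f:cv2.resize(c['color'][y:y+h,x:x+w],None,fx=f,fy=f,interpolation=cv2.INTER_CUBIC)
a=r(t,115,180,80,70,5);b=r(s,395,180,100,125,4)
c=np.zeros((500,800,3),np.uint8);c[:350,:400]=a;c[:500,400:]=b;cv2.imwrite("pics/t2.png",c)
a=r(t,330,190,70,90,5);b=r(s,130,180,80,80,5)
c=np.zeros((450,750,3),np.uint8);c[:450,:350]=a;c[:400,350:]=b;cv2.imwrite("pics/t3.png",c)
E
```

```text
(no output)
```

View pics/t1.png

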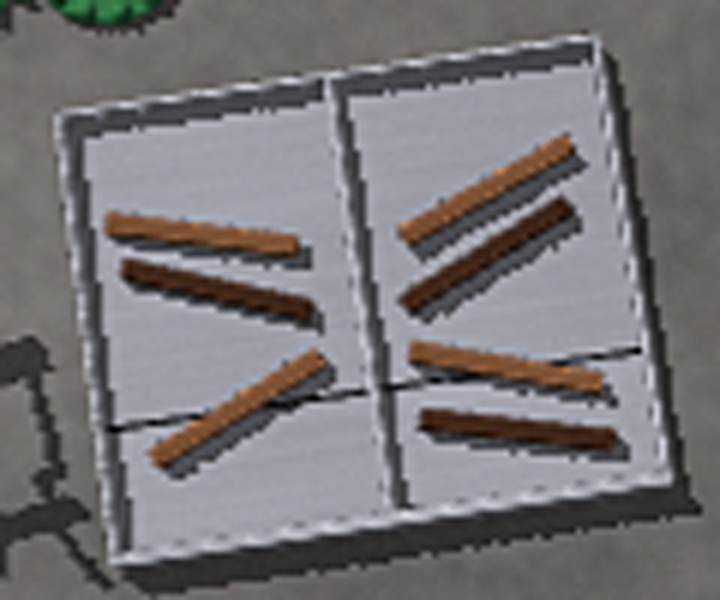

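View pics/t2.png

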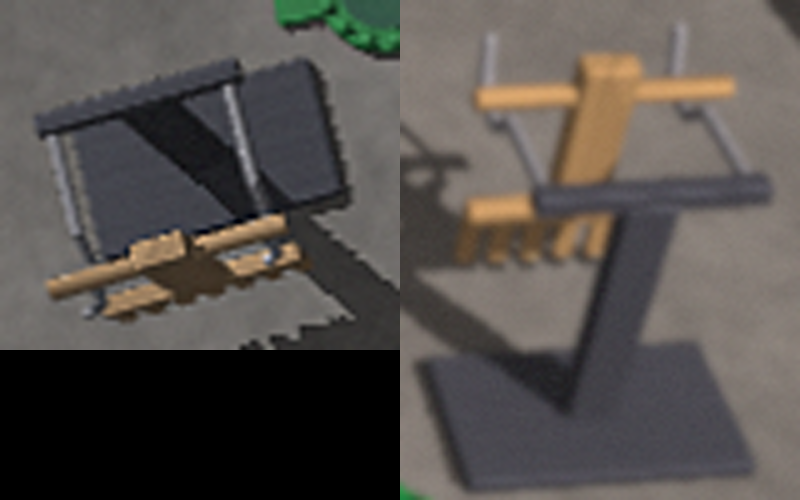

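View pics/t3.png

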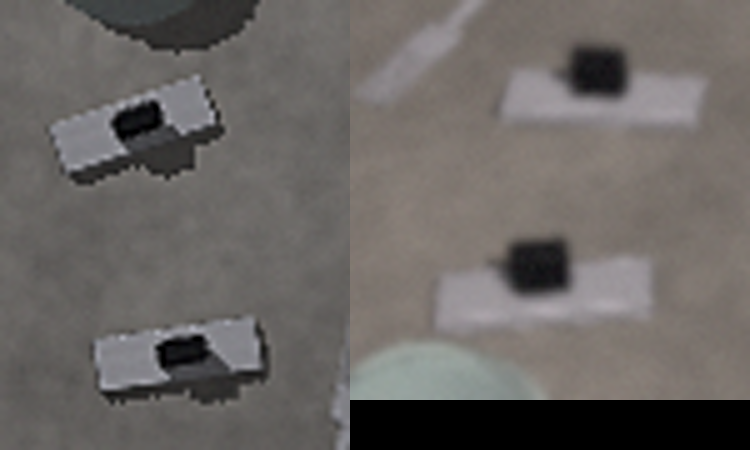

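In t1 the bay floors and black lines are clear. The left line runs (113,428) to (375,390) in crop pixels and the right line (390,385) to (640,350). t2 shows the rake seated on both hooks, and t3 shows both bars with their black handles. Next I'll triangulate these.

```bash
cat > m.py <<'E'
from h import *
t=env.read_camera("top"); s=env.read_camera("scene")
f=lambda p,x,y,k:(np.array(p,float)+.5)/k-.5+[x,y]
# sheet
T=f([(62,115),(597,40),(668,480),(118,560)],205,180,6)
C=np.vstack([cast(t,T[:2],.017),cast(t,T[2:],.024)]);print("corners",C)
L=cast(t,f([(113,428),(375,390),(390,385),(640,350)],205,180,6),.003);print("line",L)
ctr=(C[0]+C[2]+C[1]+C[3])/4;print("ctr",ctr, [np.linalg.norm((C[i]-C[(i+1)%4])[:2]) for i in range(4)])
for a,b in ((C[0],C[1]),(C[3],C[2]),(L[0],L[3])): print("y-axis deg",np.degrees(np.arctan2((b-a)[0],-(b-a)[1])))
# scene corners
def ang(a,b): return np.degrees(np.arctan2(-(b-a)[0],(b-a)[1]))
# rake
tb=f([(50,288),(283,225)],115,180,5); sb=f([(733-400,87),(480-400,98)],395,180,4)
B=tri(t,tb,s,sb);print("crossbar",B,"len",np.linalg.norm(B[0,:3]-B[1,:3]),"mid",B[:,:3].mean(0),"yaw",ang(B[1],B[0]))
st=f([(133,245),(183,232),(187,255),(138,268)],115,180,5)
ss=f([(160,60)],395,180,4)
print("stem top",cast(t,st,.194),cast(t,st,.194).mean(0))
print("stem tri",tri(t,st[:2],s,f([(637-400,58),(583-400,58)],395,180,4)))
# hooks tips
print("tips",tri(t,f([(93,312),(270,255)],115,180,5),s,f([(680-400,27),(490-400,38)],395,180,4)))
# bars
for n,rt,rs in (("bar low",(345,245,40,30),(155,182,50,28)),("bar hi",(335,200,45,28),(142,222,55,26))):
    P=[]
    for c,(x,y,w,h) in((t,rt),(s,rs)):
        g=c['color'][y:y+h,x:x+w]; m=(g.max(2)<32).astype(np.uint8)
        k,l,st_,ce=cv2.connectedComponentsWithStats(m); i=1+st_[1:,4].argmax(); P.append(ce[i]+[x,y]); print(st_[i])
    print(n,"handle",tri(t,[P[0]],s,[P[1]]), "cast z.03",cast(t,[P[0]],.035),cast(s,[P[1]],.028))
E
python3 m.py
```

```text
corners [[ 0.676   0.1759  0.017 ]
 [ 0.6979 -0.1304  0.017 ]
 [ 0.4435 -0.1486  0.024 ]
 [ 0.4212  0.156   0.024 ]]
line [[ 0.4973  0.1572  0.003 ]
 [ 0.5083  0.0094  0.003 ]
 [ 0.5105  0.0008  0.003 ]
 [ 0.5202 -0.1408  0.003 ]]
ctr [0.5597 0.0132 0.0205] [np.float64(0.3071558125520216), np.float64(0.2550961419828996), np.float64(0.30534373397639425), np.float64(0.2555358988441622)]
y-axis deg 4.09468943839531
y-axis deg 4.176115992757562
y-axis deg 4.385068907855613
crossbar [[0.5365 0.4407 0.1711 0.0003]
 [0.5656 0.2958 0.1708 0.    ]] len 0.14774783551542742 mid [0.5511 0.3683 0.171 ] yaw 11.352038655180015
stem top [[0.5551 0.3826 0.194 ]
 [0.5609 0.3519 0.194 ]
 [0.5466 0.3498 0.194 ]
 [0.5408 0.3797 0.194 ]] [0.5508 0.366  0.194 ]
stem tri [[0.5538 0.3799 0.2    0.002 ]
 [0.5594 0.3492 0.2012 0.0018]]
tips [[0.5156 0.4077 0.1953 0.0011]
 [0.5425 0.2987 0.1969 0.0003]]
[16 12 11  6 45]
[20  9  9  7 47]
bar low handle [[ 0.4303 -0.315   0.0258  0.0022]] cast z.03 [[ 0.4291 -0.3122  0.035 ]] [[ 0.4328 -0.3151  0.028 ]]
[18 10  9  8 44]
[21  7  9  8 49]
bar hi handle [[ 0.5885 -0.3019  0.0249  0.003 ]] cast z.03 [[ 0.5861 -0.2987  0.035 ]] [[ 0.5916 -0.3021  0.028 ]]
```

```bash
cat > go.py <<'E'
import sys
from h import *
from scipy.spatial.transform import Rotation as R
x,y,z,yaw=map(float,sys.argv[1:5])
o=env.get_obs(); r=R.from_euler('xyz',o['tool_rot'],degrees=True)
d=r.inv().apply(np.array([x,y,z])-o['tool_pos']); t=(o['tool_rot'][2]-yaw+180)%360-180
print("t",o['time_s'],"at",o['tool_pos'],o['tool_rot'],"F",o['force'],"w",o['grip_width'],"q7",o['qpos'][6])
print("shift",d,"turn",round(t,2),"rows",np.linalg.norm(d)/.0417,abs(t)/7.16)
E
python3 go.py .551 .367 .245 101.5
cat > st.py <<'E'
from h import *
O=np.array([.4375,.0042]);a=np.radians(4.2);X=np.array([np.cos(a),np.sin(a)]);Y=np.array([-X[1],X[0]])
def bay(P,side): 
    d=np.array(P)[:,:2]-O-side*.077*Y; return np.c_[d@X,d@Y]*1000
def sticks(t):
    # pixels of stick colour inside sheet, via HSV orange/brown
    g=cv2.resize(t['color'],None,fx=4,fy=4,interpolation=cv2.INTER_CUBIC)
    h=cv2.cvtColor(g,cv2.COLOR_BGR2HSV); m=((h[...,0]<22)&(h[...,1]>95)&(h[...,2]>35)).astype(np.uint8)
    k=np.zeros_like(m)
    pts=[O+X*u+Y*v for u,v in((0,-.152),(.25,-.152),(.25,.152),(0,.152))]
    q=(proj(t,np.c_[pts,[.003]*4])+.5)*4; cv2.fillPoly(k,[q.astype(int)],1); m&=k
    for c in cv2.findContours(m,cv2.RETR_EXTERNAL,cv2.CHAIN_APPROX_NONE)[0]:
        if cv2.contourArea(c)<150: continue
        b=cv2.boxPoints(cv2.minAreaRect(c))/4-.5; w=cast(t,b,.012)
        s=1 if (w.mean(0)[:2]-O)@Y>0 else -1
        B=bay(w,s); e=[B[1]-B[0],B[2]-B[1]]; e.sort(key=np.linalg.norm)
        print("LR"[s<0],"ctr",B.mean(0).round(1),"size",np.linalg.norm(e,axis=1).round(1),"angle",round((np.degrees(np.arctan2(-e[1][0],e[1][1]))+90)%180-90,1),"xrange",B[:,0].min().round(),B[:,0].max().round())
if __name__=="__main__": sticks(env.read_camera("top"))
E
python3 st.py
```

```text
t 0.3 at [0.1449 0.6335 0.2392] [-179.9684    0.0038  167.121 ] F [-0.4907 -0.2715  0.1815] w 0.08730260274992363 q7 -3.260470266139764
shift [-0.4553 -0.1693 -0.0057] turn 65.62 rows 11.649259881015723 9.164943903581404
R ctr [36.4  1.7] size [ 11.6 107.1] angle -14.6 xrange 17.0 55.0
L ctr [71.4  0.6] size [ 14.3 109.3] angle 23.9 xrange 43.0 100.0
R ctr [72.2  3.3] size [ 13.9 108.6] angle -18.1 xrange 49.0 96.0
L ctr [139.3   3.2] size [ 11.7 108.3] angle -21.2 xrange 114.0 164.0
L ctr [171.2   7.7] size [ 12.9 109.4] angle -15.6 xrange 150.0 192.0
R ctr [137.3   4.7] size [ 11.9 108.7] angle 24.6 xrange 109.0 165.0
R ctr [173.7  -1.1] size [ 13.9 109.5] angle 21.3 xrange 147.0 200.0
```

```bash
python3 steer.py '-.455 -.169 -.006 65.6 .087;-.455 -.169 -.006 65.6 .087;-.455 -.169 -.006 65.6 .087;-.455 -.169 -.006 65.6 .087;-.455 -.169 -.006 65.6 .087;-.455 -.169 -.006 65.6 .087;-.455 -.169 -.006 65.6 .087;-.455 -.169 -.006 65.6 .087'; python3 go.py .551 .367 .245 101.5
```

```text
time_s: 1.02
tool_pos: [0.4251, 0.4495, 0.2441]
tool_rot: [180.0, -0.0, 109.5]
force: [0.7, 0.8, 0.1]
grip_width: 0.0869
grasp_force: 0.0
t 1.0167 at [0.4251 0.4495 0.2441] [179.9671  -0.0321 109.4765] F [0.6672 0.8289 0.0554] w 0.08693848904315803 q7 -27.08968151310889
shift [-0.1198  0.0912 -0.0009] turn 7.98 rows 3.6105504855430732 1.1140395219262234
```

```bash
python3 steer.py '-.12 .091 -.001 8 .087;-.12 .091 -.001 8 .087;-.12 .091 -.001 8 .087;-.12 .091 -.001 8 .087;-.12 .091 -.001 8 .087;-.12 .091 -.001 8 .087'; python3 go.py .551 .367 .161 101.5
python3 - <<'E'
from h import *
t=env.read_camera("top"); s=env.read_camera("scene")
r=lambda c,x,y,w,h,f:cv2.resize(c['color'][y:y+h,x:x+w],None,fx=f,fy=f,interpolation=cv2.INTER_CUBIC)
a=r(t,105,170,100,90,4);b=r(s,395,160,100,125,4)
c=np.zeros((500,800,3),np.uint8);c[:360,:400]=a;c[:500,400:]=b;cv2.imwrite("pics/g1.png",c)
E
```

```text
time_s: 1.52
tool_pos: [0.5515, 0.3668, 0.2444]
tool_rot: [-180.0, 0.0, 101.6]
force: [-0.1, 0.1, 0.1]
grip_width: 0.0872
grasp_force: 0.0
t 1.5167 at [0.5515 0.3668 0.2444] [-179.9987    0.0415  101.5746] F [-0.0873  0.0541  0.0719] w 0.08720073356386657 q7 -19.938886674082312
shift [ 0.0004 -0.0005  0.0834] turn 0.07 rows 2.0007250509431 0.010424314514320857
```

View pics/g1.png

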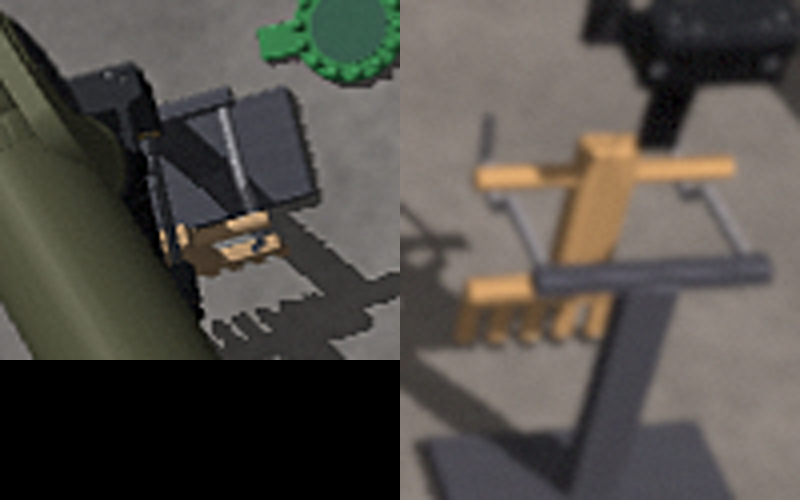

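Run:
```python
from h import *
s=env.read_camera("scene")
p=np.array([.5515,.3668,.2444]);d=np.array([np.cos(np.radians(11.5)),np.sin(np.radians(11.5)),0])
P=[p+[0,0,-.017],p+d*.05+[0,0,-.017],p-d*.05+[0,0,-.017],p+d*.05+[0,0,.05],p-d*.05+[0,0,.05],[.5511,.3683,.171],[.551,.367,.194]]
q=proj(s,P);print(q,(q-[395,160])*4+[400,0])
```

```text
[[450.839  183.415 ]
 [458.0185 197.6033]
 [444.1026 170.1018]
 [465.1035 172.6568]
 [450.219  145.7301]
 [446.3189 202.7546]
 [447.8065 194.9131]] [[623.3559  93.6601]
 [652.0742 150.4131]
 [596.4105  40.4072]
 [680.414   50.6274]
 [620.876  -57.0798]
 [605.2757 171.0183]
 [611.226  139.6523]]
```

The view agrees with my projection: the front fingertip is predicted at crop (652,150) and seen there, so the gripper is centred over the stem. I'll descend and grip.

```bash
python3 steer.py '0 0 .03 0 .087;0 0 .06 0 .087;0 0 .083 0 .087;0 0 .083 0 .087;0 0 .083 0 .01;0 0 .083 0 .01;0 0 .083 0 .01;0 0 .083 0 .01' 45; python3 steer.py '0 0 0 0 .01;0 0 0 0 .01;0 0 0 0 .01;0 0 0 0 .01'; python3 go.py .551 .367 .161 101.5
```

```text
time_s: 2.33
tool_pos: [0.5508, 0.3698, 0.164]
tool_rot: [179.8, -0.1, 101.8]
force: [0.2, -0.3, 0.2]
grip_width: 0.0683
grasp_force: 0.0
time_s: 2.67
tool_pos: [0.55, 0.3689, 0.1619]
tool_rot: [180.0, -0.0, 101.8]
force: [-0.6, -0.2, 0.2]
grip_width: 0.0418
grasp_force: 0.0
t 2.6667 at [0.55   0.3689 0.1619] [179.9833  -0.0124 101.8201] F [-0.6247 -0.2364  0.2187] w 0.04183863394426305 q7 -19.253707685641675
shift [-0.002   0.0006  0.0009] turn 0.32 rows 0.05516385552975142 0.044703212728654
```

```bash
python3 steer.py '0 0 0 0 .01;0 0 0 0 .01;0 0 0 0 .01;0 0 0 0 .01;0 0 0 0 .01;0 0 0 0 .01;0 0 0 0 .01;0 0 0 0 .01'
```

```text
time_s: 3.33
tool_pos: [0.55, 0.3688, 0.1617]
tool_rot: [180.0, 0.0, 101.8]
force: [0.5, -0.3, -0.8]
grip_width: 0.0178
grasp_force: 45.0
```

```bash
python3 steer.py '0 0 -.02 0 .01;0 0 -.045 0 .01;0 0 -.07 0 .01;0 0 -.07 0 .01;0 0 -.07 0 .01;0 0 -.07 0 .01'; python3 go.py .6533 .0973 .225 94.2
```

```text
time_s: 3.83
tool_pos: [0.5497, 0.3688, 0.2308]
tool_rot: [-180.0, 0.0, 101.8]
force: [0.3, -1.2, -0.8]
grip_width: 0.0174
grasp_force: 45.0
t 3.8333 at [0.5497 0.3688 0.2308] [-179.9653    0.0071  101.8301] F [ 0.2945 -1.1929 -0.8142] w 0.01738169328820786 q7 -19.83048901900581
shift [-0.287   0.0457  0.0058] turn 7.63 rows 6.970940309285817 1.065651303176847
```

```bash
python3 steer.py '-.04 .006 0 2 .01;-.08 .013 0 4 .01;-.12 .02 0 7.6 .01;-.16 .026 0 7.6 .01;-.2 .032 0 7.6 .01;-.24 .038 0 7.6 .01;-.27 .043 0 7.6 .01;-.287 .0457 0 7.6 .01'; python3 steer.py '0 0 0 0 .01;0 0 0 0 .01;0 0 0 0 .01';python3 go.py .6533 .0973 .14 94.2;  python3 - <<'E'
from h import *
s=env.read_camera("scene"); crop(s,200,110,200,150,4,"pics/r1.png")
E
```

```text
time_s: 4.5
tool_pos: [0.6547, 0.0914, 0.2315]
tool_rot: [179.9, 0.2, 93.9]
force: [1.0, -0.5, 1.4]
grip_width: 0.0102
grasp_force: 0.0
time_s: 4.75
tool_pos: [0.6533, 0.0988, 0.2315]
tool_rot: [-180.0, -0.1, 94.3]
force: [-0.5, 0.2, 0.9]
grip_width: 0.0103
grasp_force: 0.0
t 4.75 at [0.6533 0.0988 0.2315] [-179.9957   -0.0776   94.3012] F [-0.4928  0.1782  0.8604] w 0.010309321935134086 q7 0.10575611789128171
shift [-0.0017 -0.0001  0.0915] turn 0.1 rows 2.1942154711037123 0.014127405539875453
```

View pics/r1.png

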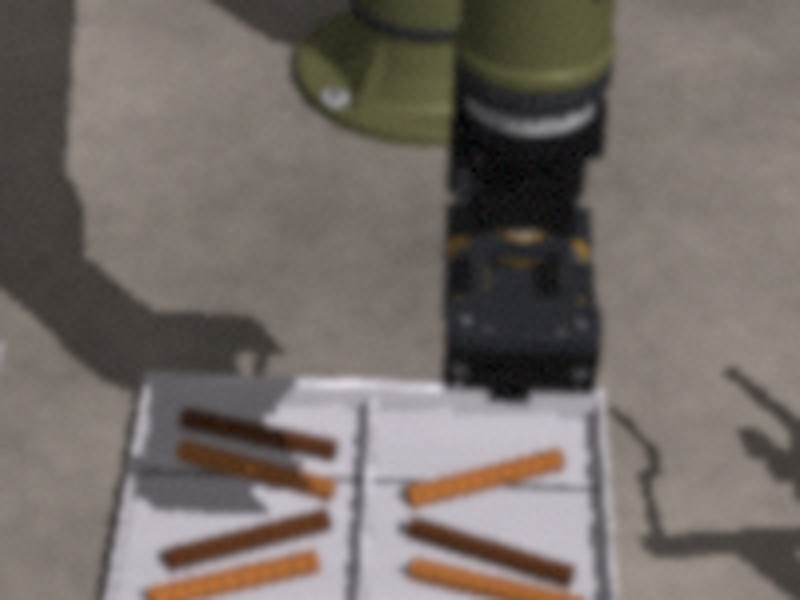

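The gripper is empty (no rake at crop (520,400)), so the rake slipped out. I'll find where it is.

Run:
```python
from h import *
t=env.read_camera("top"); s=env.read_camera("scene")
r=lambda c,x,y,w,h,f:cv2.resize(c['color'][y:y+h,x:x+w],None,fx=f,fy=f,interpolation=cv2.INTER_CUBIC)
a=r(t,115,175,100,110,4);b=r(s,395,180,100,125,4)
c=np.zeros((500,800,3),np.uint8);c[:440,:400]=a;c[:500,400:]=b;cv2.imwrite("pics/r2.png",c)
```

```text
(no output)
```

View pics/r2.png

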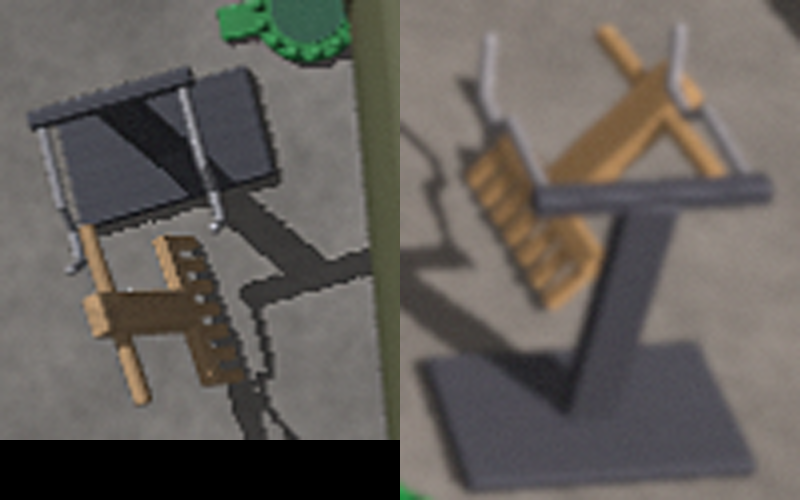

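The rake now lies beside the hook. In the top crop its head is on the right at (195,310) and the stem top on the left at (95,315). I'll triangulate its ends.

Run:
```python
from h import *
t=env.read_camera("top"); s=env.read_camera("scene")
f=lambda p,x,y,k:(np.array(p,float)+.5)/k-.5+[x,y]
T=f([(140,400),(86,230),(160,240),(212,385),(95,313)],115,175,4)
S=f([(605-400,30),(722-400,172),(603-400,262),(492-400,142),(680-400,80)],395,180,4)
print("barA,barB,headB,headA,stemtop\n",tri(t,T,s,S)); print(cast(t,T,.009))
```

```text
barA,barB,headB,headA,stemtop
 [[0.423  0.3849 0.1179 0.0111]
 [0.5605 0.43   0.1242 0.0238]
 [0.5617 0.3838 0.0467 0.0119]
 [0.4397 0.337  0.033  0.0075]
 [0.4915 0.4165 0.1359 0.0156]]
[[0.4341 0.4068 0.009 ]
 [0.5813 0.4499 0.009 ]
 [0.5682 0.3868 0.009 ]
 [0.4425 0.346  0.009 ]
 [0.5098 0.4434 0.009 ]]
```

Residuals of 8–24 mm suggest it was still toppling between shots, so I'll let it settle and look again.

```bash
python3 steer.py '0 0 0 0 .087;0 0 0 0 .087;0 0 0 0 .087;0 0 0 0 .087;0 0 0 0 .087;0 0 0 0 .087;0 0 0 0 .087;0 0 0 0 .087' >/dev/null;python3 steer.py '0 0 0 0 .087;0 0 0 0 .087;0 0 0 0 .087;0 0 0 0 .087;0 0 0 0 .087;0 0 0 0 .087;0 0 0 0 .087;0 0 0 0 .087'
python3 - <<'E'
from h import *
t=env.read_camera("top"); s=env.read_camera("scene")
r=lambda c,x,y,w,h,f:cv2.resize(c['color'][y:y+h,x:x+w],None,fx=f,fy=f,interpolation=cv2.INTER_CUBIC)
a=r(t,105,175,100,125,4);b=r(s,395,150,100,125,4)
c=np.zeros((500,800,3),np.uint8);c[:500,:400]=a;c[:500,400:]=b;cv2.imwrite("pics/r3.png",c)
E
```

```text
time_s: 6.33
tool_pos: [0.6535, 0.0973, 0.2317]
tool_rot: [180.0, -0.0, 94.2]
force: [0.3, 0.3, 0.0]
grip_width: 0.087
grasp_force: 0.0
```

View pics/r3.png

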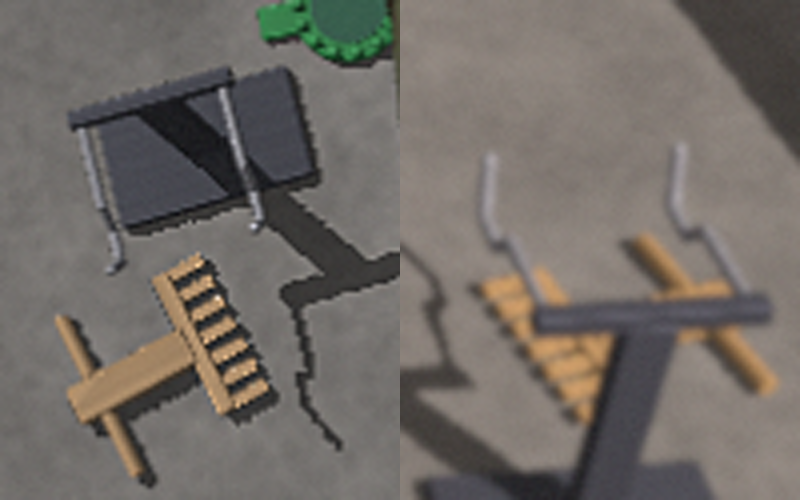

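The rake lies flat: stem end at crop (75,403), crossbar ends at (63,320) and (140,475), teeth towards (235,330). The cause is clear: I moved sideways with the hook wires still between head and crossbar, when I should have pulled out along -x first.

To stand it up, I'll pinch the very end of the stem lightly along rake y, lift so it swings upright, hang it, and regrip along x.

Run:
```python
from h import *
t=env.read_camera("top"); s=env.read_camera("scene")
f=lambda p,x,y,k:(np.array(p,float)+.5)/k-.5+[x,y]
T=f([(63,320),(140,475),(268,388),(200,262)],105,175,4); S=f([(772-400,385),(642-400,240),(490-400,285),(587-400,418)],395,150,4)
print("tri barA barB teeth\n",tri(t,T,s,S))
B=cast(t,T[:2],.009);H=cast(t,T[2:],.009)
print("bar",B,np.linalg.norm(B[0]-B[1]),"tips",H,np.linalg.norm(H[0]-H[1]))
# stem mask axis
g=cv2.cvtColor(t['color'],cv2.COLOR_BGR2HSV);m=((g[...,0]>8)&(g[...,0]<25)&(g[...,1]>80)&(g[...,2]>110)).astype(np.uint8)
k=np.zeros_like(m);k[225:305,110:180]=1;m&=k
c=max(cv2.findContours(m,cv2.RETR_EXTERNAL,cv2.CHAIN_APPROX_NONE)[0],key=cv2.contourArea)
P=cast(t,c.reshape(-1,2),.016)[:,:2]
bm=B.mean(0)[:2];hm=H.mean(0)[:2];z=(bm-hm)/np.linalg.norm(bm-hm);y=np.array([-z[1],z[0]])
print("barmid",bm,"tipmid",hm,"dist",np.linalg.norm(bm-hm),"z dir",z,np.degrees(np.arctan2(z[1],z[0])),"bar dir",np.degrees(np.arctan2(*(B[0]-B[1])[[1,0]])))
q=np.c_[(P-bm)@z,(P-bm)@y];print("max z beyond bar",q[:,0].max(),"min",q[:,0].min(),"y",q[:,1].min(),q[:,1].max())
i=(q[:,0]<-.02)&(q[:,0]>-.07);print("stem y sides",np.sort(q[i,1]))
```

```text
tri barA barB teeth
 [[0.5083 0.5062 0.0084 0.0023]
 [0.3743 0.442  0.0081 0.    ]
 [0.439  0.3339 0.0112 0.0033]
 [0.5501 0.3889 0.0049 0.0014]]
bar [[0.508  0.5048 0.009 ]
 [0.3742 0.4418 0.009 ]] 0.14793290971174322 tips [[0.4391 0.3327 0.009 ]
 [0.5494 0.3872 0.009 ]] 0.1229713545410509
barmid [0.4411 0.4733] tipmid [0.4942 0.36  ] dist 0.12517392176492864 z dir [-0.4244  0.9055] 115.11452859606096 bar dir 25.226893395247235
max z beyond bar 0.022060743082182043 min -0.12739677529803195 y -0.076264534669238 0.07150642926408618
stem y sides [-0.0175 -0.0172 -0.0169 -0.0169 -0.0166 -0.0164 -0.0161 -0.0158 -0.0156
 -0.0153 -0.0153 -0.015  -0.0147  0.0103  0.0106  0.0106  0.0109  0.0112
  0.0114  0.0117  0.012   0.0122  0.0122  0.0125  0.0128  0.0131]
```

```bash
python3 go.py .434 .494 .27 115.2; python3 go.py .434 .494 .021 115.2|tail -1
```

```text
t 6.5333 at [0.6535 0.0973 0.2317] [179.9961  -0.0034  94.224 ] F [ 0.4764  0.9548 -0.2032] w 0.08688037267843488 q7 0.12495740282711287
shift [ 0.4118 -0.1897 -0.0383] turn -20.98 rows 10.910553665531735 2.9296037332328626
shift [ 0.4118 -0.1897  0.2107] turn -20.98 rows 11.988553282548693 2.9296037332328626
```

```bash
python3 steer.py '0 0 -.038 0 .06;.412 -.19 -.038 -21 .06;.412 -.19 -.038 -21 .06;.412 -.19 -.038 -21 .06;.412 -.19 -.038 -21 .06;.412 -.19 -.038 -21 .06;.412 -.19 -.038 -21 .06;.412 -.19 -.038 -21 .06'; python3 go.py .434 .494 .27 115.2
```

```text
time_s: 7.2
tool_pos: [0.5109, 0.354, 0.2701]
tool_rot: [180.0, -0.0, 115.2]
force: [1.2, 0.1, 0.1]
grip_width: 0.0604
grasp_force: 0.0
t 7.2 at [0.5109 0.354  0.2701] [179.9604  -0.0176 115.2173] F [1.1541 0.1213 0.0843] w 0.06042676485829303 q7 -9.089078344893515
shift [ 0.1595 -0.0099  0.0001] turn 0.02 rows 3.8314266412987736 0.00240940566658802
```

```bash
python3 steer.py '.16 -.01 0 0 .06;.16 -.01 0 0 .06;.16 -.01 0 0 .06;.16 -.01 0 0 .06;.16 -.01 .04 0 .06;.16 -.01 .08 0 .06;.16 -.01 .12 0 .06;.16 -.01 .15 0 .06'; python3 steer.py '0 0 0 0 .06;0 0 0 0 .06;0 0 0 0 .06;0 0 0 0 .06' 8; python3 go.py .4337 .4939 .021 115.2
```

```text
time_s: 7.87
tool_pos: [0.4338, 0.492, 0.1163]
tool_rot: [-179.9, 0.1, 115.3]
force: [-0.2, 0.3, -0.5]
grip_width: 0.0601
grasp_force: 0.0
time_s: 8.2
tool_pos: [0.4365, 0.4945, 0.1232]
tool_rot: [179.7, -0.1, 115.2]
force: [-0.7, -1.1, 0.3]
grip_width: 0.0602
grasp_force: 0.0
t 8.2 at [0.4365 0.4945 0.1232] [179.7142  -0.1437 115.2126] F [-0.6743 -1.1156  0.3061] w 0.06024405034286016 q7 -22.547415383311286
shift [ 0.0004 -0.0033  0.1021] turn 0.01 rows 2.450787444172132 0.0017549507603734655
```

```bash
python3 steer.py '0 0 .03 0 .06;0 0 .06 0 .06;0 0 .06 0 .06;0 0 .06 0 .06;0 0 .06 0 .06;0 0 .06 0 .06'; python3 go.py .4337 .4939 .021 115.2
```

```text
time_s: 8.7
tool_pos: [0.4364, 0.4945, 0.0629]
tool_rot: [179.7, -0.1, 115.2]
force: [-0.1, -0.7, 0.4]
grip_width: 0.0602
grasp_force: 0.0
t 8.7 at [0.4364 0.4945 0.0629] [179.7446  -0.1293 115.2149] F [-0.1239 -0.7046  0.4433] w 0.06016408338134057 q7 -22.09740180287157
shift [ 0.0005 -0.0029  0.0419] turn 0.01 rows 1.0066386279397939 0.0020773211874343333
```

```bash
python3 steer.py '0 -.002 .02 0 .06;0 -.003 .035 0 .06;0 -.003 .04 0 .06;0 -.003 .042 0 .06;0 -.003 .042 0 .06;0 -.003 .042 0 .06'; python3 go.py .4337 .4939 .021 115.2;python3 - <<'E'
from h import *
t=env.read_camera("top"); s=env.read_camera("scene")
r=lambda c,x,y,w,h,f:cv2.resize(c['color'][y:y+h,x:x+w],None,fx=f,fy=f,interpolation=cv2.INTER_CUBIC)
a=r(t,105,195,100,125,4);b=r(s,415,150,100,125,4)
c=np.zeros((500,800,3),np.uint8);c[:500,:400]=a;c[:500,400:]=b;cv2.imwrite("pics/r4.png",c)
E
```

```text
time_s: 9.2
tool_pos: [0.4331, 0.4925, 0.0192]
tool_rot: [179.9, -0.1, 115.2]
force: [-0.1, -0.6, 0.6]
grip_width: 0.0602
grasp_force: 0.0
t 9.2 at [0.4331 0.4925 0.0192] [179.8733  -0.0587 115.2178] F [-0.1125 -0.5846  0.634 ] w 0.060237695081534426 q7 -21.86947879420925
shift [ 0.001   0.0012 -0.0018] turn 0.02 rows 0.056771859435384604 0.0024856560079387128
```

View pics/r4.png

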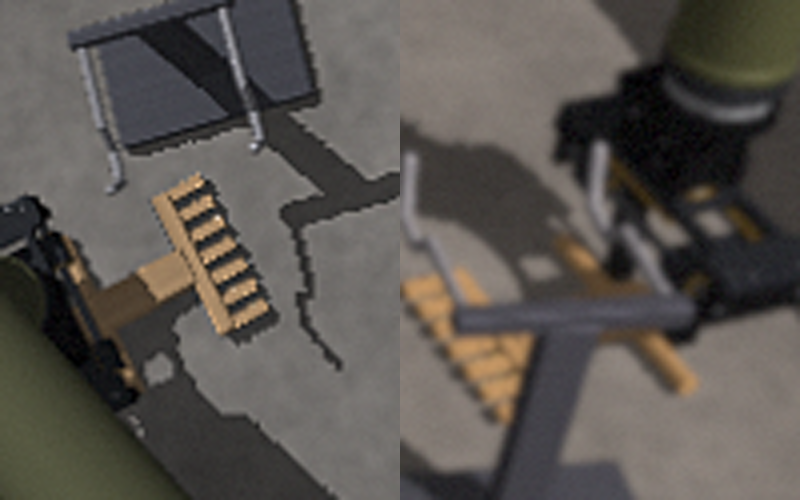

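The fingers straddle the stem's end beyond the crossbar (top crop about (80,290)). I'll close lightly and lift slowly so it swings upright.

```bash
python3 steer.py '0 0 0 0 .02;0 0 0 0 .02;0 0 0 0 .02;0 0 0 0 .02;0 0 0 0 .02;0 0 0 0 .02;0 0 0 0 .02;0 0 0 0 .02' 8; python3 steer.py '0 0 0 0 .02;0 0 0 0 .02;0 0 0 0 .02;0 0 0 0 .02;0 0 -.01 0 .02;0 0 -.02 0 .02;0 0 -.03 0 .02;0 0 -.04 0 .02'
```

```text
time_s: 9.97
tool_pos: [0.4324, 0.4918, 0.0178]
tool_rot: [180.0, -0.0, 115.2]
force: [0.0, 0.6, 0.2]
grip_width: 0.0341
grasp_force: 8.0
time_s: 10.63
tool_pos: [0.4322, 0.4916, 0.059]
tool_rot: [180.0, -0.0, 115.2]
force: [-0.2, -0.5, -1.6]
grip_width: 0.0336
grasp_force: 8.0
```

```bash
python3 steer.py '0 0 -.01 0 .02;0 0 -.02 0 .02;0 0 -.03 0 .02;0 0 -.04 0 .02;0 0 -.05 0 .02;0 0 -.06 0 .02;0 0 -.07 0 .02;0 0 -.08 0 .02';python3 - <<'E'
from h import *
t=env.read_camera("top"); s=env.read_camera("scene")
r=lambda c,x,y,w,h,f:cv2.resize(c['color'][y:y+h,x:x+w],None,fx=f,fy=f,interpolation=cv2.INTER_CUBIC)
a=r(t,105,195,100,125,4);b=r(s,415,120,100,125,4)
c=np.zeros((500,800,3),np.uint8);c[:500,:400]=a;c[:500,400:]=b;cv2.imwrite("pics/r5.png",c)
E
```

```text
time_s: 11.3
tool_pos: [0.4322, 0.4917, 0.1387]
tool_rot: [-180.0, -0.0, 115.2]
force: [-0.5, -0.4, -2.2]
grip_width: 0.034
grasp_force: 8.0
```

View pics/r5.png

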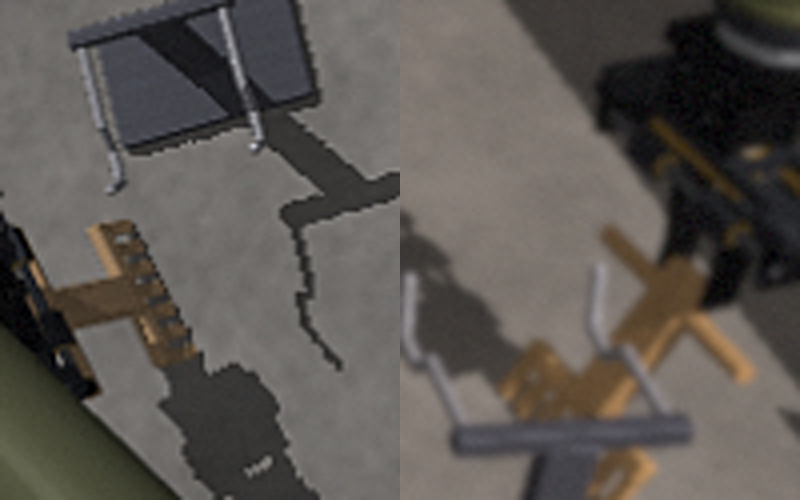

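```bash
cat >> h.py <<'E'
def tilt(top_uv,sc_uv,t,s):
    A=tri(t,top_uv,s,sc_uv); return A
E
python3 - <<'E'
from h import *
t=env.read_camera("top"); s=env.read_camera("scene")
f=lambda p,x,y,k:(np.array(p,float)+.5)/k-.5+[x,y]
# head outer ends (low-x end, high-x end)
T=f([(163,365),(95,228),(60,305)],105,195,4); S=f([(540-400,345),(655-400,460),(680-400,262)],415,120,4)
print(tri(t,T,s,S)); o=env.get_obs(); print(o['tool_pos'],o['time_s'])
d=np.array([np.cos(np.radians(25.2)),np.sin(np.radians(25.2)),0]);p=o['tool_pos']-[0,0,.01]
P=[p-[0,0,.1]-d*.066,p-[0,0,.1]+d*.066]
print((proj(t,P)-[105,195])*4,(proj(s,P)-[415,120])*4+[400,0])
E
```

```text
[[0.3956 0.4171 0.0364 0.0045]
 [0.5112 0.471  0.0455 0.0085]
 [0.4381 0.4713 0.1448 0.0115]]
[0.4324 0.4941 0.1399] 11.5
[[102.3225 395.9927]
 [ 33.304  255.7273]] [[603.4988 335.6081]
 [719.3385 463.7981]]
```

```bash
python3 steer.py '0 0 -.015 0 .02;0 0 -.025 0 .02;0 0 -.025 0 .02;0 0 -.025 0 .02' 5;  python3 steer.py '0 0 0 0 .02;0 0 0 0 .02;0 0 0 0 .02;0 0 0 0 .02;0 0 0 0 .02;0 0 0 0 .02' 3
cat > rk.py <<'E'
from h import *
# orange-wood pixels of rake: tilt estimate by stem-end vs head centroid from both views
t=env.read_camera("top"); s=env.read_camera("scene")
r=lambda c,x,y,w,h,f:cv2.resize(c['color'][y:y+h,x:x+w],None,fx=f,fy=f,interpolation=cv2.INTER_CUBIC)
import sys
tx,ty,sx,sy=map(int,sys.argv[2:6])
c=np.zeros((500,800,3),np.uint8);c[:,:400]=r(t,tx,ty,100,125,4);c[:,400:]=r(s,sx,sy,100,125,4);cv2.imwrite(sys.argv[1],c)
E
python3 rk.py pics/r6.png 85 195 415 110
```

```text
time_s: 11.83
tool_pos: [0.4324, 0.4917, 0.1627]
tool_rot: [180.0, -0.0, 115.2]
force: [-0.5, 1.2, -3.0]
grip_width: 0.0341
grasp_force: 5.0
time_s: 12.33
tool_pos: [0.4322, 0.4916, 0.1625]
tool_rot: [-180.0, 0.0, 115.2]
force: [0.5, -0.2, -1.5]
grip_width: 0.0338
grasp_force: 3.0
```

View pics/r6.png

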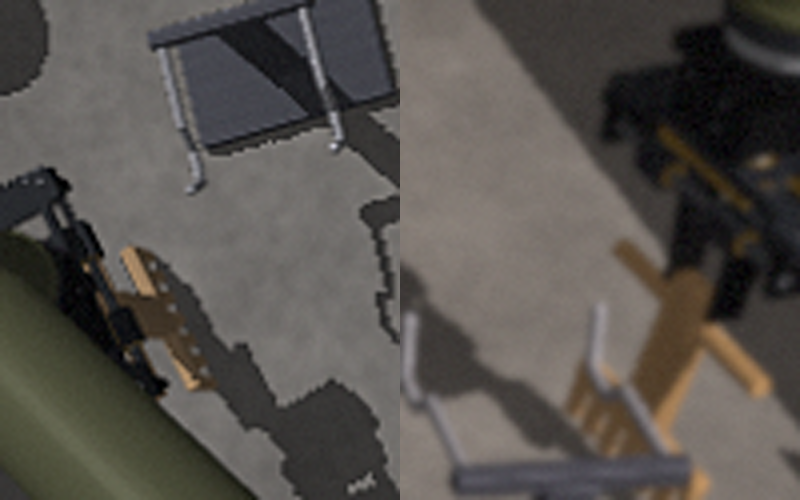

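The rake hangs nearly upright now: head ends at about (130,250) and (200,388) in the top crop, (705,480) and (585,365) in the scene crop. I'll measure the tilt.

Run:
```python
from h import *
t=env.read_camera("top"); s=env.read_camera("scene")
f=lambda p,x,y,k:(np.array(p,float)+.5)/k-.5+[x,y]
T=f([(130,250),(200,388)],85,195,4); S=f([(705-400,480),(585-400,368)],415,110,4)
A=tri(t,T,s,S);print(A,A.mean(0))
b=tri(s,f([(762-400,378)],415,110,4),s,f([(762-400,378)],415,110,4))
for z in(.135,.14,.145): print(cast(s,f([(762-400,378),(622-400,245)],415,110,4),z).mean(0))
print(env.get_obs()['tool_pos'])
```

```text
[[0.4944 0.5046 0.0514 0.0041]
 [0.3787 0.4495 0.0411 0.0004]] [0.4365 0.4771 0.0462 0.0022]
[0.4294 0.4866 0.135 ]
[0.4362 0.4843 0.14  ]
[0.4429 0.482  0.145 ]
[0.4322 0.4917 0.1628]
```

Tilt is about 8° and the crossbar sits 27 mm below the TCP. I'll firm the grip, raise, turn to the hook's yaw, and approach from its -x side.

```bash
python3 steer.py '0 0 0 0 .02;0 0 0 0 .02;0 0 -.02 0 .02;0 0 -.04 0 .02;0 0 -.06 0 .02;0 0 -.08 0 .02;0 0 -.08 0 .02' 25; python3 steer.py '0 0 0 -5 .02;0 0 0 -12 .02;0 0 0 -19 .02;0 0 0 -26 .02;0 0 0 -32 .02;0 0 0 -38 .02;0 0 0 -38 .02'; python3 steer.py '0 0 0 -5 .02;0 0 0 -12 .02;0 0 0 -19 .02;0 0 0 -26 .02;0 0 0 -32 .02;0 0 0 -38 .02;0 0 0 -38 .02'; python3 go.py .4703 .3515 .243 191.5;  python3 go.py .4703 .3515 .243 191.5
```

```text
time_s: 13.12
tool_pos: [0.4338, 0.4934, 0.2478]
tool_rot: [179.6, -0.2, 115.2]
force: [0.4, 0.6, -0.7]
grip_width: 0.0341
grasp_force: 25.0
time_s: 13.7
tool_pos: [0.4319, 0.4913, 0.2412]
tool_rot: [-179.9, -0.0, 153.4]
force: [0.2, 0.6, -2.6]
grip_width: 0.0338
grasp_force: 25.0
time_s: 14.28
tool_pos: [0.432, 0.4914, 0.2417]
tool_rot: [-180.0, -0.1, -168.8]
force: [-0.5, 0.4, -2.3]
grip_width: 0.0335
grasp_force: 25.0
t 14.2833 at [0.432  0.4914 0.2417] [-179.9667   -0.0528 -168.7903] F [-0.508   0.375  -2.3139] w 0.0335359710134637 q7 50.31579968029412
shift [-0.0103 -0.1446 -0.0012] turn -0.29 rows 3.4777156226386037 0.04053867202951957
t 14.2833 at [0.432  0.4914 0.2417] [-179.9667   -0.0528 -168.7903] F [-0.508   0.375  -2.3139] w 0.0335359710134637 q7 50.31579968029412
shift [-0.0103 -0.1446 -0.0012] turn -0.29 rows 3.4777156226386037 0.04053867202951957
```

```bash
python3 steer.py '0 -.015 0 0 .02;-.003 -.04 0 0 .02;-.006 -.07 0 0 .02;-.01 -.1 -.003 0 .02;-.01 -.125 -.003 0 .02;-.01 -.14 -.003 0 .02;-.01 -.145 -.003 0 .02;-.01 -.145 -.003 0 .02'; python3 steer.py '0 0 0 0 .02;0 0 0 0 .02;0 0 0 0 .02'; python3 go.py .5487 .3675 .243 191.5
python3 - <<'E'
from h import *
s=env.read_camera("scene"); t=env.read_camera("top"); o=env.get_obs(); p=o['tool_pos']
for c,n in((s,"s"),(t,"t")):
    g=cv2.cvtColor(c['color'],cv2.COLOR_BGR2HSV); m=((g[...,0]>8)&(g[...,0]<25)&(g[...,1]>80)&(g[...,2]>60)).astype(np.uint8)
    q=proj(c,[p-[0,0,.07]])[0].astype(int); k=np.zeros_like(m); k[q[1]-50:q[1]+50,q[0]-40:q[0]+40]=1; m&=k
    a=np.radians(o['tool_rot'][2]-90); d=np.array([np.cos(a),np.sin(a),0])
    for dz in(.02,.027,.034):
        for dd in(-.01,0,.01):
            x=np.array([-d[1],d[0],0])*dd
            L=[p-[0,0,dz]+d*u+x for u in np.r_[np.arange(-.073,-.03,.004),np.arange(.03,.075,.004)]]
            q=proj(c,L).round().astype(int); print(n,dz,dd,"hit",m[q[:,1],q[:,0]].astype(int))
E
```

```text
time_s: 14.95
tool_pos: [0.4707, 0.35, 0.2458]
tool_rot: [180.0, 0.0, -169.0]
force: [0.6, -0.1, -2.0]
grip_width: 0.0335
grasp_force: 25.0
time_s: 15.2
tool_pos: [0.4692, 0.3533, 0.2454]
tool_rot: [180.0, -0.0, -168.6]
force: [0.7, 0.0, -2.6]
grip_width: 0.0335
grasp_force: 25.0
t 15.2 at [0.4692 0.3533 0.2454] [ 179.9664   -0.0251 -168.6247] F [ 0.6972  0.0249 -2.5767] w 0.03348495107503102 q7 62.461936004279565
shift [-0.0807 -0.0017  0.0024] turn -0.12 rows 1.9365200715112092 0.017419886093973075
s 0.02 -0.01 hit [1 1 1 1 1 1 1 1 1 1 1 1 1 1 1 1 1 1 1 1 1 1 0]
s 0.02 0 hit [0 0 0 0 0 0 0 0 0 0 0 0 0 0 0 0 0 0 0 0 0 0 0]
s 0.02 0.01 hit [0 0 0 0 0 0 0 0 0 0 0 0 0 0 0 0 0 0 0 0 0 0 0]
s 0.027 -0.01 hit [1 1 1 1 1 1 1 1 1 1 1 1 1 1 1 1 1 1 1 1 1 1 1]
s 0.027 0 hit [1 1 1 1 1 1 1 1 1 1 1 1 1 1 1 1 1 1 1 1 1 1 1]
s 0.027 0.01 hit [0 0 0 0 0 0 0 0 0 0 0 1 0 0 0 0 0 0 0 0 0 0 0]
s 0.034 -0.01 hit [0 0 0 0 0 0 0 0 1 0 0 1 0 0 0 0 0 0 0 0 0 0 0]
s 0.034 0 hit [1 1 1 1 1 1 1 1 1 1 1 1 1 1 1 1 1 1 1 1 1 1 1]
s 0.034 0.01 hit [0 1 1 1 1 1 1 1 1 1 1 1 1 1 1 1 1 1 1 1 1 1 1]
t 0.02 -0.01 hit [0 0 0 0 0 0 0 0 0 0 0 0 0 0 0 0 0 0 0 0 0 0 0]
t 0.02 0 hit [0 0 0 0 0 0 0 0 0 0 0 0 0 0 0 0 0 0 0 0 0 0 0]
t 0.02 0.01 hit [0 0 0 0 0 0 0 0 1 0 0 0 0 0 0 0 0 0 0 0 0 0 0]
t 0.027 -0.01 hit [0 0 0 0 0 0 0 0 0 0 0 0 0 0 0 0 0 0 0 0 0 0 0]
t 0.027 0 hit [1 0 0 0 0 0 0 0 0 0 0 0 0 0 0 0 0 0 0 0 0 0 0]
t 0.027 0.01 hit [0 0 0 0 0 0 0 0 0 0 0 0 0 0 0 0 0 0 0 0 0 0 0]
t 0.034 -0.01 hit [0 0 0 0 0 0 0 0 0 0 0 0 0 0 0 0 0 0 0 0 0 0 0]
t 0.034 0 hit [1 0 0 0 0 0 0 0 0 0 0 0 0 0 0 0 0 0 0 0 0 0 0]
t 0.034 0.01 hit [0 0 0 0 0 0 0 0 0 0 0 0 0 0 0 0 0 0 0 0 0 0 0]
```

```bash
python3 steer.py '-.015 0 0 0 .02;-.035 -.001 0 0 .02;-.055 -.001 0 0 .02;-.07 -.002 0 0 .02;-.08 -.002 0 0 .02;-.08 -.002 0 0 .02;-.08 -.002 0 0 .02;-.08 -.002 0 0 .02'; python3 go.py .5487 .3675 .243 191.5;python3 steer.py '0 0 .01 0 .02;0 0 .02 0 .02;0 0 .03 0 .02;0 0 .036 0 .02;0 0 .04 0 .02;0 0 .04 0 .02;0 0 .04 0 .02'
```

```text
time_s: 15.97
tool_pos: [0.5481, 0.3655, 0.2454]
tool_rot: [180.0, -0.1, -168.7]
force: [-0.3, -0.1, -1.8]
grip_width: 0.0333
grasp_force: 25.0
t 15.9667 at [0.5481 0.3655 0.2454] [ 179.9891   -0.061  -168.718 ] F [-0.2639 -0.1219 -1.7651] w 0.033318104293234396 q7 66.65900581415929
shift [-0.001   0.0018  0.0024] turn -0.22 rows 0.07632217647821388 0.03045288447533437
time_s: 16.55
tool_pos: [0.549, 0.3649, 0.2054]
tool_rot: [-180.0, -0.0, -168.8]
force: [-0.4, 0.4, -1.9]
grip_width: 0.0335
grasp_force: 25.0
```

```bash
python3 steer.py '0 .001 .001 0 .02;0 .002 .002 0 .02;0 .002 .003 0 .02;0 .002 .004 0 .02;0 .002 .005 0 .02;0 .002 .005 0 .02'; python3 steer.py '0 0 .001 0 .02;0 0 .002 0 .02;0 0 .003 0 .02;0 0 .003 0 .02'
```

```text
time_s: 17.05
tool_pos: [0.5486, 0.3669, 0.2005]
tool_rot: [-180.0, -0.0, -168.8]
force: [0.3, 0.8, -3.1]
grip_width: 0.0337
grasp_force: 25.0
time_s: 17.38
tool_pos: [0.549, 0.367, 0.1993]
tool_rot: [180.0, 0.1, -168.8]
force: [-1.5, -0.7, 4.2]
grip_width: 0.0335
grasp_force: 25.0
```

Contact felt (+4 N): the bar is seated. I'll release partway, lift out, and check the crossbar.

```bash
python3 steer.py '0 0 0 0 .04;0 0 0 0 .05;0 0 0 0 .055;0 0 0 0 .055;0 0 0 0 .055;0 0 -.01 0 .055;0 0 -.03 0 .055;0 0 -.06 0 .055'; python3 steer.py '0 0 -.02 0 .055;0 0 -.04 0 .055;0 0 -.04 0 .087;0 0 -.04 0 .087;.08 .02 -.04 0 .087;.08 .02 -.04 0 .087;.08 .02 -.04 0 .087;.08 .02 -.04 0 .087'
cat > bar.py <<'E'
from h import *
s=env.read_camera("scene")
g=cv2.cvtColor(s['color'],cv2.COLOR_BGR2HSV); m=((g[...,0]>8)&(g[...,0]<25)&(g[...,1]>80)&(g[...,2]>60)).astype(np.uint8)
y=np.array([-np.sin(np.radians(11.4)),np.cos(np.radians(11.4)),0]);x=np.array([y[1],-y[0],0])
for dz in(-.012,-.008,-.004,0,.004,.008,.012):
    L=[np.array([.5511,.3683,.171+dz])+y*u for u in np.r_[np.arange(-.076,-.03,.005),np.arange(.03,.08,.005)]]
    q=proj(s,L).round().astype(int); print(dz,m[q[:,1],q[:,0]])
E
python3 bar.py; python3 rk.py pics/r7.png 105 170 395 180
```

```text
time_s: 18.05
tool_pos: [0.5475, 0.3661, 0.2559]
tool_rot: [-179.9, -0.3, -168.8]
force: [0.1, 0.0, 0.8]
grip_width: 0.055
grasp_force: 0.0
time_s: 18.72
tool_pos: [0.4634, 0.3718, 0.2967]
tool_rot: [-180.0, -0.1, -168.5]
force: [0.1, 0.4, 1.0]
grip_width: 0.0839
grasp_force: 0.0
-0.012 [0 0 0 0 0 0 0 1 1 1 1 1 1 1 1 1 0 0 1 1]
-0.008 [0 1 1 1 1 1 1 1 1 1 1 1 1 1 1 1 1 1 1 1]
-0.004 [0 1 1 1 1 1 1 1 1 1 1 1 1 1 1 1 1 1 1 1]
0 [1 1 1 1 1 1 1 1 1 1 1 1 1 1 1 1 1 1 1 1]
0.004 [1 1 1 1 1 1 1 1 1 1 1 1 1 1 1 1 1 1 1 0]
0.008 [0 0 0 0 0 0 0 0 1 1 0 0 0 0 0 0 0 0 0 0]
0.012 [0 0 0 0 0 0 0 0 0 0 0 0 0 0 0 0 0 0 0 0]
```

View pics/r7.png

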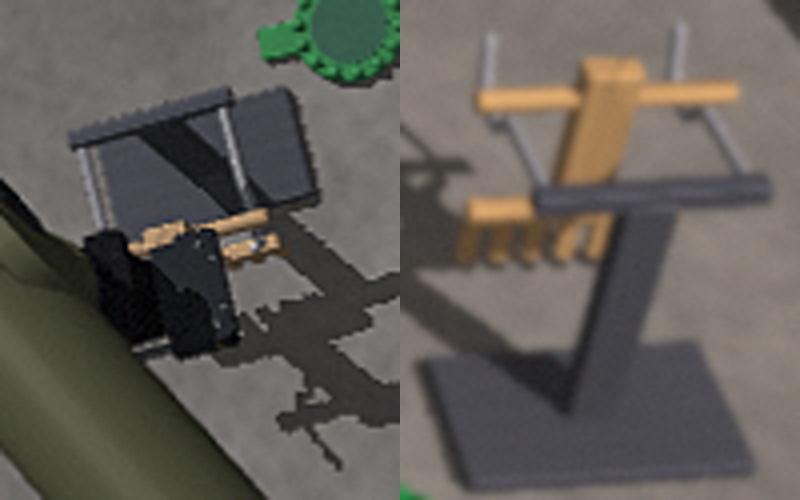

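The rake is back on both hooks, in the same place as at the start (crossbar (480,100)–(738,92) in the scene crop). Now I'll regrip along x.

```bash
python3 steer.py '0 0 0 7 .087;0 0 0 14 .087;0 0 0 21 .087;0 0 0 28 .087;0 0 0 35 .087;0 0 0 42 .087;0 0 0 49 .087;0 0 0 56 .087' 60; python3 steer.py '0 0 0 7 .087;0 0 0 14 .087;0 0 0 21 .087;0 0 0 28 .087;0 0 0 34 .087;0 0 0 34 .087;0 0 0 34 .087'; python3 go.py .5505 .3685 .245 101.6
```

```text
time_s: 19.53
tool_pos: [0.4679, 0.3703, 0.2972]
tool_rot: [-180.0, 0.0, 134.7]
force: [0.0, -0.0, 0.3]
grip_width: 0.0867
grasp_force: 0.0
time_s: 20.12
tool_pos: [0.4674, 0.3705, 0.2974]
tool_rot: [-180.0, 0.0, 101.3]
force: [0.1, 0.2, -1.7]
grip_width: 0.0871
grasp_force: 0.0
t 20.1167 at [0.4674 0.3705 0.2974] [-179.9988    0.038   101.3057] F [ 0.0541  0.1907 -1.6612] w 0.08709107103044521 q7 -28.02027438707531
shift [-0.0182  0.0811  0.0524] turn -0.29 rows 2.3564037496776025 0.04110512101224392
```

```bash
python3 steer.py '-.009 .04 0 0 .087;-.018 .081 0 0 .087;-.018 .081 .02 0 .087;-.018 .081 .052 0 .087;-.018 .081 .052 0 .087;-.018 .081 .052 0 .087;-.018 .081 .052 0 .087'; python3 go.py .5505 .3685 .1617 101.6
```

```text
time_s: 20.7
tool_pos: [0.5496, 0.3695, 0.2471]
tool_rot: [179.9, -0.0, 101.3]
force: [-0.3, -0.4, 0.4]
grip_width: 0.0872
grasp_force: 0.0
t 20.7 at [0.5496 0.3695 0.2471] [179.9344  -0.0385 101.3047] F [-0.2607 -0.3644  0.3991] w 0.08723157908264793 q7 -21.709640699116594
shift [-0.0012  0.0006  0.0854] turn -0.3 rows 2.047489234730911 0.04124332578283832
```

```bash
python3 steer.py '0 0 .03 0 .087;0 0 .06 0 .087;0 0 .08 0 .087;0 0 .085 0 .087;0 0 .085 0 .087;0 0 .085 0 .01;0 0 .085 0 .01;0 0 .085 0 .01' 60; python3 steer.py '0 0 0 0 .01;0 0 0 0 .01;0 0 0 0 .01;0 0 0 0 .01;0 0 0 0 .01;0 0 0 0 .01;0 0 0 0 .01;0 0 0 0 .01';  python3 steer.py '0 0 0 0 .01;0 0 0 0 .01;0 0 0 0 .01;0 0 0 0 .01;0 0 0 0 .01;0 0 0 0 .01'; python3 go.py .5505 .3685 .1617 101.6
```

```text
time_s: 21.37
tool_pos: [0.5504, 0.3699, 0.1633]
tool_rot: [179.8, -0.1, 101.2]
force: [0.5, -0.5, -0.3]
grip_width: 0.0743
grasp_force: 0.0
time_s: 22.03
tool_pos: [0.5496, 0.3691, 0.1607]
tool_rot: [180.0, -0.0, 101.2]
force: [0.5, 0.6, -0.6]
grip_width: 0.022
grasp_force: 0.5
time_s: 22.53
tool_pos: [0.5494, 0.369, 0.1607]
tool_rot: [180.0, 0.0, 101.2]
force: [0.4, -0.9, 0.6]
grip_width: 0.0176
grasp_force: 60.0
t 22.5333 at [0.5494 0.369  0.1607] [179.9926   0.0036 101.2192] F [ 0.372  -0.8621  0.5628] w 0.017567423064655644 q7 -21.284315009734758
shift [-0.0007  0.001  -0.001 ] turn -0.38 rows 0.038514765901667636 0.053185252195994355
```

```bash
python3 steer.py '0 0 -.01 0 .01;0 0 -.02 0 .01;0 0 -.03 0 .01;0 0 -.04 0 .01;0 0 -.047 0 .01;0 0 -.047 0 .01;0 0 -.047 0 .01'; python3 steer.py '0 -.015 0 0 .01;0 -.03 0 0 .01;0 -.045 0 0 .01;0 -.06 0 0 .01;0 -.08 0 0 .01;0 -.09 0 0 .01;0 -.09 0 0 .01;0 -.09 0 0 .01'; python3 go.py .6533 .0973 .2 94.2
```

```text
time_s: 23.12
tool_pos: [0.5496, 0.3693, 0.2086]
tool_rot: [179.9, -0.0, 101.2]
force: [-0.2, -0.0, -2.1]
grip_width: 0.0179
grasp_force: 60.0
time_s: 23.78
tool_pos: [0.4611, 0.3517, 0.2077]
tool_rot: [180.0, -0.0, 101.3]
force: [-0.2, 0.5, -2.2]
grip_width: 0.0176
grasp_force: 60.0
t 23.7833 at [0.4611 0.3517 0.2077] [179.9678  -0.0128 101.2617] F [-0.1892  0.5024 -2.1614] w 0.017563221251620968 q7 -26.839383431622526
shift [-0.2871  0.1389  0.0077] turn 7.06 rows 7.649231427793192 0.9862735347419145
```

```bash
python3 steer.py '-.02 -.004 0 0 .01;-.05 -.01 0 2 .01;-.08 -.016 0 4 .01;-.11 -.022 0 7 .01;-.14 -.028 0 7 .01;-.18 -.036 0 7 .01;-.22 -.044 0 7 .01;-.245 -.049 0 7 .01'; python3 go.py .6533 .0973 .2 94.2
```

```text
time_s: 24.45
tool_pos: [0.4617, 0.0965, 0.2079]
tool_rot: [179.9, 0.1, 93.9]
force: [0.4, -0.4, -1.8]
grip_width: 0.018
grasp_force: 60.0
t 24.45 at [0.4617 0.0965 0.2079] [179.9458   0.0989  93.9324] F [ 0.38   -0.3914 -1.7881] w 0.018018603837821546 q7 -12.267448608547058
shift [-0.0123  0.1912  0.0081] turn -0.27 rows 4.597767907379316 0.037370823530545876
```

```bash
python3 steer.py '-.002 .025 0 0 .01;-.004 .06 0 0 .01;-.007 .095 0 0 .01;-.009 .13 0 0 .01;-.011 .165 0 0 .01;-.012 .185 0 0 .01;-.012 .191 0 -.3 .01;-.012 .191 0 -.3 .01'; python3 steer.py '0 0 .02 0 .01;0 0 .04 0 .01;0 0 .05 0 .01;0 0 .05 0 .01;0 0 .05 0 .01'; python3 go.py .6533 .0973 .123 94.2
cat > tips.py <<'E'
from h import *
from st import *
# where wood of rake is seen vs predicted tooth tips (scene view, tips nearest camera)
s=env.read_camera("scene"); t=env.read_camera("top"); o=env.get_obs(); p=np.array(o['tool_pos'])
a=np.radians(o['tool_rot'][2]-90);x=np.array([np.cos(a),np.sin(a),0]);y=np.array([-x[1],x[0],0])
g=cv2.cvtColor(s['color'],cv2.COLOR_BGR2HSV); m=((g[...,0]>5)&(g[...,0]<25)&(g[...,1]>80)&(g[...,2]>60)).astype(int)
for dz in np.arange(.07,.13,.004):
    L=[p-[0,0,dz]+y*u+x*.004 for u in np.arange(-.075,.0751,.005)]
    q=proj(s,L).round().astype(int); print(round(dz,3),''.join(map(str,m[q[:,1],q[:,0]])))
E
python3 tips.py
```

```text
time_s: 25.12
tool_pos: [0.6536, 0.1029, 0.2065]
tool_rot: [-180.0, 0.1, 94.5]
force: [-1.8, -0.6, -1.5]
grip_width: 0.0178
grasp_force: 60.0
time_s: 25.53
tool_pos: [0.6513, 0.1039, 0.1577]
tool_rot: [-179.9, -0.0, 94.5]
force: [0.9, -0.0, -1.1]
grip_width: 0.018
grasp_force: 60.0
t 25.5333 at [0.6513 0.1039 0.1577] [-179.9429   -0.0106   94.5335] F [ 0.8938 -0.0397 -1.0506] w 0.018025241535457436 q7 0.7637446117973894
shift [-0.0067  0.0016  0.0347] turn 0.33 rows 0.8495711175237053 0.04658451916800211
0.07 0011111111111111111111111111000
0.074 0011111111111111111111111111000
0.078 0011111111111111111111111111000
0.082 0011111111111111111111111111000
0.086 0011111111111111111111110111000
0.09 0011111111111111111101110010000
0.094 0011001111111111111101110010000
0.098 0011001101111111111111110011000
0.102 0011001101110111111111111011000
0.106 0111001100110011111111111011000
0.11 0011001100110011011111111011000
0.114 0011001000110010000101111011000
0.118 0000000000000000000000000000000
0.122 0000000000000000000000000000000
0.126 0000000000000000000000000000000
```

```bash
python3 steer.py '-.005 .002 0 .3 .01;-.005 .002 .01 .3 .01;-.005 .002 .02 .3 .01;-.005 .002 .025 .3 .01;-.005 .002 .028 .3 .01;-.005 .002 .028 .3 .01;-.005 .002 .028 .3 .01'; python3 go.py .6533 .0993 .123 94.2;python3 steer.py '0 0 .002 0 .01;0 0 .004 0 .01;0 0 .006 0 .01;0 0 .006 0 .01;0 0 .006 0 .01';python3 go.py .6533 .0993 .123 94.2
```

```text
time_s: 26.22
tool_pos: [0.6542, 0.0991, 0.1292]
tool_rot: [-180.0, 0.0, 94.2]
force: [0.6, -0.3, -1.8]
grip_width: 0.018
grasp_force: 60.0
t 26.2167 at [0.6542 0.0991 0.1292] [-179.9627    0.006    94.2329] F [ 0.6454 -0.2862 -1.8264] w 0.01802585320716868 q7 1.4527248694560715
shift [ 0.0003 -0.0009  0.0062] turn 0.03 rows 0.15161072403761863 0.004597938728342026
time_s: 26.63
tool_pos: [0.6543, 0.099, 0.1236]
tool_rot: [-180.0, -0.0, 94.2]
force: [-0.1, -0.8, -1.2]
grip_width: 0.0179
grasp_force: 60.0
t 26.6333 at [0.6543 0.099  0.1236] [-179.9893   -0.002    94.2297] F [-0.1489 -0.7926 -1.202 ] w 0.0178618612258826 q7 1.5559339247776411
shift [ 0.0003 -0.001   0.0006] turn 0.03 rows 0.028787208204474245 0.004152843866974595
```

```bash
for i in 1 2 3 4; do python3 steer.py '0 0 .001 0 .01;0 0 .001 0 .01;0 0 .001 0 .01' | egrep "pos|^force"; done
```

```text
tool_pos: [0.6544, 0.099, 0.1227]
force: [-0.5, 0.4, -2.0]
tool_pos: [0.6544, 0.099, 0.1216]
force: [0.6, -0.6, -1.3]
tool_pos: [0.6546, 0.099, 0.1209]
force: [0.5, 0.1, -1.9]
tool_pos: [0.6547, 0.099, 0.1208]
force: [-1.4, 0.8, 6.3]
```

```bash
python3 steer.py '0 0 -.002 0 .01;0 -.005 -.002 0 .01;0 -.012 -.002 0 .01;0 -.02 -.002 0 .01;0 -.028 -.002 0 .01;0 -.036 -.002 0 .01;0 -.044 -.002 0 .01;0 -.052 -.002 0 .01'; python3 steer.py '0 -.008 0 0 .01;0 -.016 0 0 .01;0 -.024 0 0 .01;0 -.032 0 0 .01;0 -.04 0 0 .01;0 -.048 0 0 .01;0 -.056 0 0 .01;0 -.062 0 0 .01'; python3 go.py .4735 .084 .1225 94.2; python3 st.py
```

```text
time_s: 28.3
tool_pos: [0.6016, 0.0951, 0.1217]
tool_rot: [180.0, -0.0, 94.2]
force: [0.2, 0.6, -1.9]
grip_width: 0.0176
grasp_force: 60.0
time_s: 28.97
tool_pos: [0.5398, 0.0905, 0.1217]
tool_rot: [180.0, -0.0, 94.2]
force: [0.7, 0.1, -2.2]
grip_width: 0.0176
grasp_force: 60.0
t 28.9667 at [0.5398 0.0905 0.1217] [179.9998  -0.0107  94.2271] F [ 0.6736  0.0714 -2.2093] w 0.017583184385037077 q7 -3.2379030288590234
shift [-0.0016 -0.0666 -0.0008] turn 0.03 rows 1.5984195301142305 0.0037847026084525826
R ctr [ 29.3 -26.2] size [11.4 49.3] angle -14.9 xrange 17.0 41.0
L ctr [ 72.5 -37.4] size [15.  24.3] angle 10.4 xrange 63.0 82.0
R ctr [72.3  3.4] size [ 14.  108.4] angle -18.2 xrange 49.0 96.0
L ctr [105.1 -44.4] size [29.4 37.9] angle 0.2 xrange 90.0 120.0
L ctr [130.1 -49. ] size [12.  45.9] angle -0.0 xrange 124.0 136.0
R ctr [137.4   4.7] size [ 11.9 108.7] angle 24.2 xrange 110.0 165.0
R ctr [173.8  -1.1] size [ 13.5 109.5] angle 21.6 xrange 147.0 200.0
```

Raking well, so I'll continue to about 45 mm.

```bash
python3 steer.py '0 -.008 0 0 .01;0 -.016 0 0 .01;0 -.024 0 0 .01;0 -.032 0 0 .01;0 -.04 0 0 .01;0 -.048 0 0 .01;0 -.055 0 0 .01;0 -.06 0 0 .01'; python3 go.py .4735 .084 .1225 94.2|tail -1;  for i in 1 2 3; do python3 steer.py '0 -.001 0 0 .01;0 -.002 0 0 .01;0 -.003 0 0 .01;0 -.003 0 0 .01'| egrep "pos|^force"; done
```

```text
time_s: 29.68
tool_pos: [0.4799, 0.0861, 0.1217]
tool_rot: [-180.0, -0.0, 94.2]
force: [0.4, -1.4, -2.2]
grip_width: 0.0175
grasp_force: 60.0
shift [-0.0017 -0.0065 -0.0008] turn 0.03 rows 0.16199736331893205 0.004503376057130026
tool_pos: [0.478, 0.086, 0.1217]
force: [0.6, -0.3, -1.1]
tool_pos: [0.4749, 0.0857, 0.1217]
force: [0.0, 0.3, -1.9]
tool_pos: [0.4719, 0.0856, 0.1217]
force: [0.8, 0.1, -2.1]
```

```bash
for i in 1 2 3; do python3 steer.py '0 -.001 0 0 .01;0 -.0015 0 0 .01;0 -.0015 0 0 .01'| egrep "pos|^force"; done; python3 st.py
python3 - <<'E'
from h import *
s=env.read_camera("scene"); crop(s,215,190,160,100,5,"pics/l1.png")
E
```

```text
tool_pos: [0.4714, 0.0855, 0.1221]
force: [3.4, 0.5, -2.7]
tool_pos: [0.4711, 0.0855, 0.1225]
force: [6.3, -0.1, -3.0]
tool_pos: [0.4708, 0.0855, 0.123]
force: [6.9, 0.6, -4.5]
L ctr [  7.2 -41.4] size [12.3 13.7] angle -3.5 xrange 1.0 14.0
R ctr [36.4  1.5] size [ 11.5 106.8] angle -14.6 xrange 17.0 55.0
L ctr [ 41.2 -51.6] size [41.9 42.1] angle 2.1 xrange 20.0 63.0
R ctr [72.2  3.4] size [ 13.8 108.4] angle -18.0 xrange 49.0 96.0
R ctr [137.5   4.7] size [ 11.8 108.7] angle 23.7 xrange 110.0 165.0
R ctr [173.9  -1.2] size [ 13.5 109.2] angle 21.3 xrange 148.0 200.0
```

```bash
python3 steer.py '0 .004 0 0 .01;0 .008 0 0 .01;0 .01 0 0 .01;0 .01 -.02 0 .01;0 .01 -.04 0 .01;0 .01 -.06 0 .01;0 .01 -.07 0 .01;0 .01 -.07 0 .01';  python3 go.py .6645 -.0545 .195 94.2
```

```text
time_s: 32.2
tool_pos: [0.4784, 0.0863, 0.1936]
tool_rot: [179.8, -0.1, 94.2]
force: [1.2, -0.0, -1.4]
grip_width: 0.0177
grasp_force: 60.0
t 32.2 at [0.4784 0.0863 0.1936] [179.8331  -0.0781  94.2233] F [ 1.1757 -0.0394 -1.4473] w 0.017662451484539175 q7 -9.216708969462184
shift [-0.1541  0.1752 -0.0011] turn 0.02 rows 5.595690726014076 0.0032538198546801303
```

```bash
python3 steer.py '-.015 .018 0 0 .01;-.04 .045 0 0 .01;-.065 .075 0 0 .01;-.09 .105 0 0 .01;-.12 .135 0 0 .01;-.14 .16 0 0 .01;-.154 .175 0 0 .01;-.154 .175 0 0 .01'; python3 steer.py '0 0 0 0 .01;0 0 0 0 .01;0 0 .02 0 .01;0 0 .035 0 .01;0 0 .04 0 .01;0 0 .04 0 .01'; python3 go.py .6645 -.0545 .1217 94.2; python3 tips.py; python3 st.py | grep L
```

```text
time_s: 32.87
tool_pos: [0.6645, -0.0596, 0.1888]
tool_rot: [-179.9, 0.2, 93.9]
force: [-0.2, -0.3, -1.0]
grip_width: 0.0176
grasp_force: 60.0
time_s: 33.37
tool_pos: [0.6614, -0.053, 0.1498]
tool_rot: [-179.8, -0.1, 94.3]
force: [-0.5, -0.3, -2.1]
grip_width: 0.0175
grasp_force: 60.0
t 33.3667 at [ 0.6614 -0.053   0.1498] [-179.7836   -0.0882   94.3235] F [-0.5499 -0.2915 -2.1292] w 0.017524878125182292 q7 16.564700584576983
shift [-0.0018  0.0031  0.0281] turn 0.12 rows 0.6799836880616514 0.01724569739185655
0.07 0011111111111111111111111111000
0.074 0011111111111111111111111111000
0.078 0011111111111111111111111111000
0.082 0011111111111111111111111111000
0.086 0011111111111111111111111111000
0.09 0011111111111111111110110011000
0.094 0011101111111111111110110011000
0.098 0011111111111111111100110011000
0.102 0011111111111111001100110011000
0.106 0011111111111011001100110011000
0.11 0011111111110011001100110011000
0.114 0001011100010001000100010001000
0.118 0000000000000000000000000000000
0.122 0000000000000000000000000000000
0.126 0000000000000000000000000000000
L ctr [18.2 30.4] size [34.3 59.7] angle 0.2 xrange 1.0 35.0
```

```bash
python3 steer.py '-.001 .003 .01 .1 .01;-.001 .003 .02 .1 .01;-.001 .003 .025 .1 .01;-.001 .003 .027 .1 .01;-.001 .003 .027 .1 .01;-.001 .003 .027 .1 .01'; python3 go.py .6645 -.0545 .1217 94.2
```

```text
time_s: 34.02
tool_pos: [0.6663, -0.0556, 0.1244]
tool_rot: [-180.0, 0.0, 94.1]
force: [0.4, 0.5, -1.9]
grip_width: 0.0178
grasp_force: 60.0
t 34.0167 at [ 0.6663 -0.0556  0.1244] [-179.9797    0.002    94.1161] F [ 0.4233  0.4797 -1.8538] w 0.017803797390129092 q7 17.12164252927339
shift [ 0.0012 -0.0017  0.0027] turn -0.08 rows 0.0826518502695907 0.011715801964181071
```

```bash
python3 steer.py '0 0 .001 0 .01;0 0 .002 0 .01;0 0 .002 0 .01' | egrep "pos|^force"; python3 steer.py '0 -.004 0 0 .01;0 -.01 0 0 .01;0 -.018 0 0 .01;0 -.026 0 0 .01;0 -.034 0 0 .01;0 -.042 0 0 .01;0 -.05 0 0 .01;0 -.056 0 0 .01'| egrep "pos|^force"; python3 steer.py '0 -.008 0 0 .01;0 -.016 0 0 .01;0 -.024 0 0 .01;0 -.032 0 0 .01;0 -.04 0 0 .01;0 -.048 0 0 .01;0 -.056 0 0 .01;0 -.06 0 0 .01'| egrep "pos|^force"; python3 st.py
```

```text
tool_pos: [0.6664, -0.0556, 0.1228]
force: [-0.3, -0.7, -1.7]
tool_pos: [0.6094, -0.0597, 0.1228]
force: [0.5, -0.5, -1.2]
tool_pos: [0.5493, -0.064, 0.1226]
force: [0.4, -0.5, -2.8]
L ctr [18.3  2.9] size [ 34.5 115. ] angle 0.4 xrange 1.0 36.0
R ctr [109.5 -60.4] size [13.1 15.5] angle 88.1 xrange 102.0 117.0
R ctr [127.9 -68.3] size [10.3 13.5] angle -8.3 xrange 122.0 134.0
```

```bash
python3 steer.py '0 -.008 0 0 .01;0 -.016 0 0 .01;0 -.024 0 0 .01;0 -.032 0 0 .01;0 -.04 0 0 .01;0 -.046 0 0 .01;0 -.05 0 0 .01;0 -.05 0 0 .01'| egrep "pos|^force"; for i in 1 2 3 4 5 6; do python3 steer.py '0 -.001 0 0 .01;0 -.0015 0 0 .01;0 -.0015 0 0 .01'| egrep "pos|^force"; done
```

```text
tool_pos: [0.4997, -0.0676, 0.1226]
force: [-0.8, -0.6, -1.6]
tool_pos: [0.4993, -0.0676, 0.1226]
force: [-0.6, 0.1, -1.7]
tool_pos: [0.4979, -0.0677, 0.1227]
force: [1.1, 0.3, -1.7]
tool_pos: [0.4962, -0.0678, 0.1227]
force: [-0.0, 0.3, -1.4]
tool_pos: [0.4955, -0.0677, 0.123]
force: [2.1, 0.4, -1.9]
tool_pos: [0.495, -0.0678, 0.1234]
force: [5.3, 0.4, -2.3]
tool_pos: [0.4947, -0.0677, 0.1239]
force: [6.7, 1.1, -2.9]
```

```bash
python3 steer.py '0 .004 0 0 .01;0 .008 0 0 .01;0 .01 0 0 .01;0 .01 -.02 0 .01;0 .01 -.04 0 .01;0 .01 -.06 0 .01;0 .01 -.085 0 .01;0 .01 -.085 0 .01'| egrep "pos|^force";  python3 go.py .464 .1 .208 98
```

```text
tool_pos: [0.5037, -0.068, 0.2117]
force: [0.8, 0.4, -1.9]
t 38.4833 at [ 0.5037 -0.068   0.2117] [179.6884  -0.0033  94.0914] F [ 0.8297  0.4031 -1.8901] w 0.017613984615814128 q7 9.728144420983705
shift [ 0.1704 -0.0277  0.0036] turn -3.91 rows 4.139856341407399 0.5458880335901704
```

```bash
python3 steer.py '.015 -.003 0 0 .01;.04 -.007 0 -2 .01;.07 -.012 0 -4 .01;.1 -.018 0 -4 .01;.13 -.023 0 -4 .01;.155 -.027 0 -4 .01;.17 -.028 0 -4 .01;.17 -.028 0 -4 .01'| egrep "pos|rot|^force";  python3 go.py .4611 .3517 .2085 101.2; python3 st.py
```

```text
tool_pos: [0.4597, 0.104, 0.2063]
tool_rot: [-179.8, -0.0, 98.5]
force: [-0.7, 0.7, -1.9]
t 39.15 at [0.4597 0.104  0.2063] [-179.8211   -0.0452   98.4754] F [-0.6875  0.6759 -1.9294] w 0.01788144442575352 q7 -8.383613901259942
shift [ 0.2448  0.0379 -0.0021] turn -2.72 rows 5.940090863658137 0.38053510052196704
L ctr [ 18.5 -32.1] size [34.3 45.7] angle 0.2 xrange 1.0 36.0
L ctr [ 55.3 -27.8] size [29.8 43.9] angle 5.2 xrange 38.0 72.0
R ctr [24.9  3.1] size [ 46.8 118.8] angle -0.2 xrange 1.0 48.0
```

Both bays are combed: left sticks span x = 1–36 mm (three), right 1–48 mm (four), all parallel. Now to rehang the rake.

```bash
python3 steer.py '.02 .003 0 0 .01;.05 .008 0 0 .01;.09 .014 0 -2.7 .01;.13 .02 -.002 -2.7 .01;.17 .026 -.002 -2.7 .01;.21 .033 -.002 -2.7 .01;.235 .037 -.002 -2.7 .01;.245 .038 -.002 -2.7 .01'| egrep "pos|rot|^force"; python3 steer.py '0 0 0 0 .01;0 0 0 0 .01;0 0 0 0 .01;0 0 0 0 .01'| egrep "pos|rot|^force"; python3 go.py .5494 .369 .2085 101.2
```

```text
tool_pos: [0.4636, 0.3516, 0.2082]
tool_rot: [-179.9, -0.0, 101.1]
force: [-0.8, 1.3, -1.6]
tool_pos: [0.4656, 0.3453, 0.2097]
tool_rot: [180.0, 0.1, 100.6]
force: [-0.6, -0.1, -2.7]
t 40.2 at [0.4656 0.3453 0.2097] [179.9985   0.055  100.6107] F [-0.5989 -0.1278 -2.687 ] w 0.017809487603384636 q7 -26.690086868273887
shift [0.0079 0.0867 0.0012] turn -0.59 rows 2.088140225081879 0.0823000637291303
```

```bash
python3 steer.py '.008 0 0 -.6 .01;.008 .015 0 -.6 .01;.008 .035 0 -.6 .01;.008 .055 0 -.6 .01;.008 .07 0 -.6 .01;.008 .082 0 -.6 .01;.008 .087 0 -.6 .01;.008 .087 0 -.6 .01'| egrep "pos|rot|^force"; python3 steer.py '0 0 0 0 .01;0 0 0 0 .01;0 0 0 0 .01;0 0 0 0 .01'| egrep "pos|rot|^force"; python3 go.py .5494 .369 .1607 101.2
python3 - <<'E'
from h import *
s=env.read_camera("scene"); o=env.get_obs(); p=np.array(o['tool_pos'])
g=cv2.cvtColor(s['color'],cv2.COLOR_BGR2HSV); m=((g[...,0]>8)&(g[...,0]<25)&(g[...,1]>80)&(g[...,2]>60)).astype(int)
a=np.radians(o['tool_rot'][2]-90);x=np.array([np.cos(a),np.sin(a),0]);y=np.array([-x[1],x[0],0])
for dz in np.arange(-.025,.026,.004):
    q=proj(s,[p+[0,0,dz]+y*u for u in np.arange(-.085,.086,.005)]).round().astype(int); print(round(dz,3),''.join(map(str,m[q[:,1],q[:,0]])))
E
```

```text
tool_pos: [0.5495, 0.3717, 0.2095]
tool_rot: [180.0, 0.0, 101.4]
force: [-0.7, -0.1, -1.6]
tool_pos: [0.5479, 0.3725, 0.21]
tool_rot: [180.0, -0.0, 101.5]
force: [-0.4, 0.7, -2.5]
t 41.2 at [0.5479 0.3725 0.21  ] [179.9982  -0.0289 101.4665] F [-0.4123  0.7379 -2.4788] w 0.018026991382226368 q7 -21.607052701631194
shift [-0.0037  0.0008  0.0493] turn 0.27 rows 1.1860380540302695 0.037218880813825295
-0.025 00000000000001110000000000000000000
-0.021 00000000000001110000000000000000000
-0.017 00000000000001110000000000000000000
-0.013 00000000000001110000000000000000000
-0.009 00000000000001110000000000000000000
-0.005 00000000000001110000000000000000000
-0.001 00000000000001110000000000000000000
0.003 00000000011011110000000000000000000
0.007 00111111111111110000000000000000000
0.011 00111111111111110000000000000000000
0.015 01111111111111110000000000000000000
0.019 00100000000011110000000000000000000
0.023 00000000000001110000000000000000000
```

```bash
python3 steer.py '-.003 .001 0 0 .01;-.003 .001 .01 0 .01;-.003 .001 .02 0 .01;-.003 .001 .03 0 .01;-.003 .001 .038 0 .01;-.003 .001 .044 0 .01;-.003 .001 .047 0 .01;-.003 .001 .047 0 .01'| egrep "pos|rot|^force"; for i in 1 2 3; do python3 steer.py '0 0 .001 0 .01;0 0 .001 0 .01;0 0 .001 0 .01'| egrep "pos|^force";done
```

```text
tool_pos: [0.5497, 0.3693, 0.1615]
tool_rot: [-179.9, 0.0, 101.4]
force: [-0.1, 0.2, -2.2]
tool_pos: [0.5504, 0.3697, 0.1622]
force: [0.1, 0.8, -1.0]
tool_pos: [0.5502, 0.3695, 0.1608]
force: [1.2, 0.3, -1.8]
tool_pos: [0.5502, 0.3696, 0.1605]
force: [-1.7, -0.7, 3.4]
```

```bash
python3 steer.py '0 0 0 0 .087;0 0 0 0 .087;0 0 0 0 .087;0 0 0 0 .087;0 0 0 0 .087;0 0 0 0 .087;0 0 -.02 0 .087;0 0 -.05 0 .087'| egrep "pos|rot|^force|width"; python3 steer.py '0 0 -.02 0 .087;0 0 -.06 0 .087;0 0 -.1 0 .087;0 0 -.1 0 .087;0 0 -.1 0 .087'| egrep "pos|rot|^force|width"; python3 bar.py; sed -n '/^# bars/,$p' m.py > /tmp/b.txt; (echo 'from h import *
t=env.read_camera("top"); s=env.read_camera("scene")'; cat /tmp/b.txt) > bars.py; python3 bars.py
```

```text
tool_pos: [0.5482, 0.3684, 0.2064]
tool_rot: [-179.6, 0.2, 101.4]
force: [1.1, -0.1, -0.0]
grip_width: 0.0633
tool_pos: [0.5515, 0.3702, 0.3134]
tool_rot: [179.6, -0.2, 101.4]
force: [-0.1, -0.3, -0.8]
grip_width: 0.0858
-0.012 [0 0 0 0 0 0 0 0 0 0 0 0 0 0 0 0 0 0 0 0]
-0.008 [0 0 0 0 1 1 1 1 0 0 0 0 0 0 0 1 1 1 1 0]
-0.004 [0 1 1 1 1 1 1 1 1 1 1 1 1 1 1 1 1 1 1 0]
0 [1 1 1 1 1 1 1 1 1 1 1 1 1 1 1 1 1 1 1 1]
0.004 [1 1 1 1 1 1 1 1 1 1 1 1 1 1 1 1 1 1 1 0]
0.008 [1 1 1 1 1 1 1 1 1 1 1 1 1 1 1 1 1 1 1 0]
0.012 [0 0 0 0 1 1 1 0 0 0 0 0 0 0 0 0 0 0 0 0]
[16 12 11  6 44]
[20  9  9  7 52]
bar low handle [[ 0.4304 -0.3152  0.0258  0.0025]] cast z.03 [[ 0.4291 -0.3124  0.035 ]] [[ 0.433  -0.3155  0.028 ]]
[18 11  9  7 43]
[21  8  9  7 48]
bar hi handle [[ 0.5885 -0.3022  0.0245  0.004 ]] cast z.03 [[ 0.5858 -0.2984  0.035 ]] [[ 0.592  -0.3027  0.028 ]]
```

```bash
cat > plate.py <<'E'
from h import *
t=env.read_camera("top"); s=env.read_camera("scene")
g=t['color'];h=cv2.cvtColor(g,cv2.COLOR_BGR2HSV)
g4=cv2.resize(h,None,fx=4,fy=4,interpolation=cv2.INTER_CUBIC)
m=(((g4[...,2]>125)&(g4[...,1]<60))|(g4[...,2]<34)).astype(np.uint8); k=np.zeros_like(m);k[185*4:285*4,328*4:386*4]=1;m&=k
m=cv2.morphologyEx(m,cv2.MORPH_OPEN,np.ones((9,9)))
for c in cv2.findContours(m,cv2.RETR_EXTERNAL,cv2.CHAIN_APPROX_NONE)[0]:
    if cv2.contourArea(c)<1500: continue
    W=cast(t,c.reshape(-1,2)/4-.375,.012)[:,:2]*1000
    r=cv2.minAreaRect(W.astype(np.float32)); b=cv2.boxPoints(r); e=sorted([b[1]-b[0],b[2]-b[1]],key=np.linalg.norm)[1]
    print("plate centre",np.array(r[0]).round(1),"size",np.array(r[1]).round(1),"yaw",round((np.degrees(np.arctan2(-e[0],e[1]))+90)%180-90,1))
E
python3 plate.py
```

```text
plate centre [ 428.9 -281.4] size [35.7 47.4] yaw 3.8
plate centre [ 580.7 -267.6] size [36.6 44.3] yaw 12.7
```

```bash
python3 - <<'E'
s=open('plate.py').read()
s=s.replace("m=cv2.morphologyEx(m,cv2.MORPH_OPEN,np.ones((9,9)))","m=cv2.morphologyEx(m,cv2.MORPH_OPEN,np.ones((9,9)));m=cv2.morphologyEx(m,cv2.MORPH_CLOSE,np.ones((9,45)))")
open('plate.py','w').write(s)
E
python3 plate.py
```

```text
plate centre [ 431.  -312.7] size [ 35.7 110.5] yaw 3.8
plate centre [ 588.9 -299.1] size [ 36.3 109.5] yaw 14.5
```

```bash
python3 - <<'E'
from h import *
t=env.read_camera("top"); s=env.read_camera("scene")
print("bowl ctr",cast(t,[(357,176)],.03), "edges",cast(t,[(335,182),(381,182),(352,198)],.005), "scene foot",cast(s,[(119,275),(175,278),(147,299)],.0))
E
python3 go.py .5885 -.301 .12 104.5
```

```text
bowl ctr [[ 0.7178 -0.313   0.03  ]] edges [[ 0.7086 -0.2391  0.005 ]
 [ 0.6974 -0.3986  0.005 ]
 [ 0.6478 -0.2921  0.005 ]] scene foot [[ 0.7211 -0.3872 -0.    ]
 [ 0.7124 -0.2504  0.    ]
 [ 0.784  -0.2963  0.    ]]
t 44.2 at [0.5499 0.3694 0.3088] [-179.9315    0.0361  101.4253] F [ 0.3003 -0.1449  0.3376] w 0.08676553663323436 q7 -21.69322853802168
shift [-0.6646 -0.0947  0.1894] turn -3.07 rows 16.727196915790728 0.4294294692495485
```

```bash
python3 steer.py '-.333 -.047 .03 -3 .04;-.333 -.047 .03 -3 .04;-.333 -.047 .03 -3 .04;-.333 -.047 .03 -3 .04;-.333 -.047 .03 -3 .04;-.333 -.047 .03 -3 .04;-.333 -.047 .03 -3 .04;-.333 -.047 .03 -3 .04'| egrep "pos|rot"; python3 go.py .5885 -.301 .14 104.5
```

```text
tool_pos: [0.5694, 0.0361, 0.28]
tool_rot: [180.0, -0.0, 104.4]
t 44.8667 at [0.5694 0.0361 0.28  ] [179.9668  -0.0189 104.4317] F [ 1.3297 -0.1509  1.4742] w 0.04360584050330878 q7 10.91572844383363
shift [-0.3312 -0.0656  0.1399] turn -0.07 rows 8.764715245819295 0.009540501344590297
```

```bash
python3 steer.py '-.331 -.066 .1 0 .034;-.331 -.066 .1 0 .034;-.331 -.066 .1 0 .034;-.331 -.066 .1 0 .034;-.331 -.066 .1 0 .034;-.331 -.066 .1 0 .034;-.331 -.066 .1 0 .034;-.331 -.066 .1 0 .034' 30| egrep "pos|rot"; python3 steer.py '0 0 0 0 .034;0 0 0 0 .034;0 0 0 0 .034;0 0 0 0 .034;0 0 0 0 .034'|egrep "pos|rot|width"; python3 go.py .5885 -.301 .08 104.5; python3 plate.py
```

```text
tool_pos: [0.5872, -0.2827, 0.1848]
tool_rot: [180.0, -0.0, 104.4]
tool_pos: [0.5883, -0.2789, 0.1859]
tool_rot: [179.9, -0.0, 104.6]
grip_width: 0.0343
t 45.95 at [ 0.5883 -0.2789  0.1859] [179.9155  -0.0333 104.6056] F [ 0.2439 -0.3349 -0.5274] w 0.03432310301107851 q7 47.11279322606141
shift [-0.0215 -0.0056  0.1059] turn 0.11 rows 2.5946391620883373 0.014743248754206238
plate centre [ 413.2 -338.6] size [36.1 73.8] yaw 3.7
```

```bash
cat > hand.py <<'E'
from h import *
s=env.read_camera("scene"); g=s['color'][150:262,120:230]; m=(g.max(2)<40).astype(np.uint8)
k,l,st,ce=cv2.connectedComponentsWithStats(m)
for i in range(1,k):
    if 20<st[i,4]<150: print(st[i],cast(s,[ce[i]+[120,150]],.028))
h=cv2.cvtColor(g,cv2.COLOR_BGR2HSV); w=cv2.resize(((g.min(2)>110)&(h[...,1]<45)).astype(np.uint8)*255,None,fx=4,fy=4)
cv2.imwrite("pics/mask.png",w)
E
python3 hand.py
```

```text
[29  0 25  7 93] [[ 0.2399 -0.4314  0.028 ]]
[42  8  9  9 36] [[ 0.2911 -0.3928  0.028 ]]
[42 79 11  9 75] [[ 0.5894 -0.3024  0.028 ]]
```

```bash
python3 steer.py '-.022 -.006 .03 0 .034;-.022 -.006 .07 0 .034;-.022 -.006 .105 0 .034;-.022 -.006 .105 0 .034;-.022 -.006 .105 0 .034;-.022 -.006 .105 0 .034'|egrep "pos|rot"; python3 go.py .5885 -.301 .035 104.5
```

```text
tool_pos: [0.5884, -0.304, 0.0826]
tool_rot: [179.9, 0.1, 104.5]
t 46.6 at [ 0.5884 -0.304   0.0826] [179.8709   0.0957 104.4766] F [0.1858 0.4465 0.6716] w 0.03419462067847849 q7 51.59514676750893
shift [0.003  0.0007 0.0476] turn -0.02 rows 1.142923458609952 0.003270072270642391
```

```bash
python3 steer.py '.002 .001 .015 0 .034;.002 .001 .03 0 .034;.002 .001 .04 0 .034;.002 .001 .046 0 .034;.002 .001 .046 0 .034;.002 .001 .046 0 .034;.002 .001 .046 0 .034'|egrep "pos|rot|^force"; python3 steer.py '0 0 0 0 .005;0 0 0 0 .005;0 0 0 0 .005;0 0 0 0 .005;0 0 0 0 .005;0 0 0 0 .005;0 0 0 0 .005;0 0 0 0 .005' 40
```

```text
tool_pos: [0.5879, -0.3021, 0.0351]
tool_rot: [180.0, 0.0, 104.4]
force: [1.1, 0.1, 0.0]
time_s: 47.85
tool_pos: [0.588, -0.3017, 0.0347]
tool_rot: [179.9, 0.0, 104.4]
force: [1.0, 0.9, 2.1]
grip_width: 0.0156
grasp_force: 40.0
```

```bash
python3 steer.py '0 0 -.015 0 .005;0 0 -.035 0 .005;0 0 -.055 0 .005;0 0 -.07 0 .005;0 0 -.07 0 .005;0 0 -.07 0 .005' | egrep "pos|^force|width"; python3 go.py .5408 -.0654 .1 94.2
```

```text
tool_pos: [0.5874, -0.3019, 0.1051]
force: [0.6, -0.2, -3.6]
grip_width: 0.0156
t 48.35 at [ 0.5874 -0.3019  0.1051] [179.9561   0.0242 104.4127] F [ 0.6062 -0.1531 -3.5638] w 0.015611117845697419 q7 50.84145252146741
shift [0.2406 0.0137 0.005 ] turn 10.21 rows 5.781360295761292 1.4263608060720345
```

```bash
python3 steer.py '.02 .001 0 0 .005;.05 .003 0 3 .005;.085 .005 0 6 .005;.12 .007 0 10 .005;.155 .009 0 10.2 .005;.19 .011 0 10.2 .005;.22 .0125 0 10.2 .005;.24 .0137 0 10.2 .005' | egrep "pos|^force|width";python3 steer.py '0 0 0 0 .005;0 0 0 0 .005;0 0 0 0 .005;0 0 0 0 .005' | egrep "pos|^force|width"; python3 go.py .5408 -.0654 .06 94.2; python3 plate.py; python3 hand.py;python3 st.py
```

```text
tool_pos: [0.5387, -0.0615, 0.1026]
force: [0.1, 0.1, -2.5]
grip_width: 0.0155
tool_pos: [0.5405, -0.0675, 0.1038]
force: [0.6, 0.5, -1.4]
grip_width: 0.0157
t 49.35 at [ 0.5405 -0.0675  0.1038] [-179.939     0.0538   94.0946] F [ 0.6101  0.4614 -1.3845] w 0.01566167145902617 q7 15.099671775370778
shift [0.0021 0.0005 0.0438] turn -0.11 rows 1.0524872000805316 0.014720805500898045
plate centre [ 413.3 -338.7] size [36.1 73.8] yaw 4.0
[42 36  9  7 59] [[ 0.4159 -0.3588  0.028 ]]
L ctr [18.3  2.7] size [ 34.5 115.4] angle 0.4 xrange 1.0 36.0
R ctr [ 13.7 -45.3] size [21.7 21.8] angle 81.0 xrange 1.0 26.0
```

The low bar has been knocked to about (0.416, -0.359). I'll place this one first, then remeasure.

```bash
python3 steer.py '.001 0 .015 0 .005;.001 0 .03 0 .005;.001 0 .045 0 .005;.001 0 .055 0 .005;.001 0 .062 0 .005;.001 0 .062 0 .005;.001 0 .062 0 .005' | egrep "pos|rot|^force"; for i in 1 2 3 4; do python3 steer.py '0 0 .0015 0 .005;0 0 .0015 0 .005;0 0 .0015 0 .005'| egrep "pos|^force";done
```

```text
tool_pos: [0.5409, -0.0651, 0.0424]
tool_rot: [-180.0, 0.0, 94.2]
force: [-0.1, 0.6, -1.8]
tool_pos: [0.5414, -0.0648, 0.0415]
force: [0.4, 0.1, -2.8]
tool_pos: [0.5409, -0.0647, 0.0395]
force: [-0.2, 0.1, -2.9]
tool_pos: [0.5408, -0.0648, 0.0378]
force: [-0.1, -0.3, -2.0]
tool_pos: [0.5409, -0.0648, 0.0377]
force: [-4.9, 0.9, 9.4]
```

```bash
python3 steer.py '0 0 -.001 0 .03;0 0 -.001 0 .036;0 0 -.001 0 .036;0 0 -.001 0 .036;0 0 -.02 0 .036;0 0 -.05 0 .036;0 0 -.08 0 .036;0 0 -.1 0 .036' | egrep "pos|rot|^force|width"
python3 - <<'E'
s=open('plate.py').read().replace("386*4","420*4");open('plate.py','w').write(s)
E
python3 plate.py; python3 hand.py; python3 go.py .416 -.357 .15 93.8
```

```text
tool_pos: [0.5418, -0.0651, 0.1388]
tool_rot: [179.8, 0.0, 94.2]
force: [1.5, 0.2, 0.4]
grip_width: 0.0355
plate centre [ 414.2 -356.3] size [ 35.6 109.2] yaw 3.7
[42 36  9  7 59] [[ 0.4159 -0.3588  0.028 ]]
t 51.95 at [ 0.5422 -0.0649  0.138 ] [179.7702  -0.0147  94.2302] F [-0.0436 -0.6971 -1.446 ] w 0.035987058274153445 q7 13.85086267434526
shift [-0.282  -0.1474 -0.0126] turn 0.43 rows 7.637185674886791 0.06008763661930728
```

```bash
python3 steer.py '-.28 -.148 0 .4 .034;-.28 -.148 0 .4 .034;-.28 -.148 0 .4 .034;-.28 -.148 0 .4 .034;-.28 -.148 0 .4 .034;-.28 -.148 0 .4 .034;-.28 -.148 0 .4 .034;-.28 -.148 0 .4 .034' | egrep "pos|rot"; python3 steer.py '0 0 0 0 .034;0 0 0 0 .034;0 0 0 0 .034;0 0 0 0 .034' >/dev/null; python3 go.py .414 -.358 .08 93.8
```

```text
tool_pos: [0.4101, -0.3589, 0.1353]
tool_rot: [-179.9, 0.1, 93.6]
t 52.95 at [ 0.4146 -0.3531  0.1354] [-179.9477   -0.0836   93.9698] F [0.2356 0.2797 0.828 ] w 0.03422174373220308 q7 50.121614382508746
shift [-0.0049 -0.0008  0.0554] turn 0.17 rows 1.3346375034283469 0.023717216275288746
```

```bash
python3 steer.py '-.003 0 .03 0 .034;-.003 0 .055 0 .034;-.003 0 .055 0 .034;-.003 0 .055 0 .034;-.003 0 .055 0 .034' | egrep "pos|rot"; python3 go.py .414 -.358 .035 93.8;  python3 hand.py
```

```text
tool_pos: [0.4151, -0.3576, 0.0823]
tool_rot: [180.0, 0.0, 93.9]
t 53.3667 at [ 0.4151 -0.3576  0.0823] [179.9514   0.0273  93.9107] F [ 0.7064 -0.8488 -0.0537] w 0.03399103470741763 q7 53.46547361143858
shift [-0.0003 -0.0011  0.0473] turn 0.11 rows 1.134440082990959 0.0154663015616121
```

```bash
python3 steer.py '0 -.001 .015 0 .034;0 -.001 .03 0 .034;0 -.001 .04 0 .034;0 -.001 .046 0 .034;0 -.001 .047 0 .034;0 -.001 .047 0 .034;0 -.001 .047 0 .034'|egrep "pos|rot|^force"; python3 steer.py '0 0 0 0 .005;0 0 0 0 .005;0 0 0 0 .005;0 0 0 0 .005;0 0 0 0 .005;0 0 0 0 .005;0 0 0 0 .005;0 0 0 0 .005' 40; python3 steer.py '0 0 -.015 0 .005;0 0 -.035 0 .005;0 0 -.06 0 .005;0 0 -.09 0 .005;0 0 -.09 0 .005;0 0 -.09 0 .005' | egrep "pos|^force|width"; python3 go.py .5296 .0882 .12 94.2
```

```text
tool_pos: [0.4136, -0.3584, 0.0351]
tool_rot: [179.9, 0.0, 93.8]
force: [0.8, -0.3, 0.4]
time_s: 54.67
tool_pos: [0.4137, -0.3581, 0.0347]
tool_rot: [179.9, 0.0, 93.8]
force: [2.3, 0.5, 3.1]
grip_width: 0.0157
grasp_force: 40.0
tool_pos: [0.4134, -0.3583, 0.125]
force: [0.2, -0.6, -3.4]
grip_width: 0.016
t 55.1667 at [ 0.4134 -0.3583  0.125 ] [179.8982   0.0341  93.8253] F [ 0.1778 -0.5698 -3.3829] w 0.016009607147984 q7 51.29149138705457
shift [0.4378 0.1458 0.005 ] turn -0.37 rows 11.06577809643378 0.05232863602344254
```

```bash
python3 steer.py '.02 .007 0 0 .005;.05 .017 0 0 .005;.085 .028 0 0 .005;.12 .04 0 0 .005;.155 .052 0 0 .005;.19 .063 0 0 .005;.225 .075 0 0 .005;.25 .083 0 0 .005' >/dev/null; python3 steer.py '.02 .007 0 0 .005;.05 .017 0 0 .005;.085 .028 0 0 .005;.12 .04 0 0 .005;.15 .05 0 -.4 .005;.175 .058 0 -.4 .005;.188 .063 0 -.4 .005;.188 .063 0 -.4 .005' |egrep "pos|rot|width";python3 steer.py '0 0 0 0 .005;0 0 0 0 .005;0 0 0 0 .005;0 0 0 0 .005' >/dev/null;python3 go.py .5296 .0882 .045 94.2
```

```text
tool_pos: [0.5286, 0.0925, 0.1223]
tool_rot: [-179.8, -0.0, 94.5]
grip_width: 0.0161
t 56.8333 at [0.5293 0.0869 0.1242] [-179.975     0.0171   94.0694] F [-0.0664 -0.0599 -3.4482] w 0.01578759181963167 q7 -3.8801040855458897
shift [0.0013 0.0004 0.0792] turn -0.13 rows 1.899701885102778 0.01824199899739471
```

```bash
python3 steer.py '.001 0 .02 0 .005;.001 0 .04 0 .005;.001 0 .06 0 .005;.001 0 .073 0 .005;.001 0 .08 0 .005;.001 0 .081 0 .005;.001 0 .081 0 .005' | egrep "pos|rot|^force"; for i in 1 2 3 4; do python3 steer.py '0 0 .0015 0 .005;0 0 .0015 0 .005;0 0 .0015 0 .005'| egrep "pos|^force";done
```

```text
tool_pos: [0.5296, 0.0892, 0.0436]
tool_rot: [180.0, 0.0, 94.2]
force: [0.8, 0.3, -1.9]
tool_pos: [0.5301, 0.0899, 0.0428]
force: [1.1, 0.1, -3.2]
tool_pos: [0.5295, 0.0898, 0.0405]
force: [-1.7, 0.1, -3.9]
tool_pos: [0.5294, 0.0897, 0.0388]
force: [0.4, 0.5, -2.6]
tool_pos: [0.5297, 0.0898, 0.0377]
force: [-1.0, 0.5, -0.1]
```

```bash
python3 steer.py '0 0 .0005 0 .005;0 0 .0005 0 .03;0 0 .0005 0 .036;0 0 0 0 .036;0 0 0 0 .036;0 0 -.02 0 .036;0 0 -.06 0 .036;0 0 -.1 0 .036' | egrep "pos|^force|width"; python3 steer.py '0 0 -.04 0 .036;0 0 -.08 0 .036;.04 -.12 -.12 0 .036;.08 -.12 -.12 0 .036;.12 -.1 -.12 0 .036;.16 -.1 -.12 0 .036;.2 -.1 -.12 0 .036;.24 -.1 -.12 0 .036' | egrep "pos|^force|width"; python3 st.py; python3 bar.py
cat > fin.py <<'E'
from h import *
from st import bay
t=env.read_camera("top"); s=env.read_camera("scene")
# handle (dark) centroids near the expected places, cast in both views
for side,p in((1,(.5296,.0882,.035)),(-1,(.5408,-.0654,.035))):
    P=[]
    for c in(t,s):
        x,y=proj(c,[p])[0].astype(int); g=c['color'][y-10:y+11,x-10:x+11]; m=(g.max(2)<45).astype(np.uint8)
        k,l,st,ce=cv2.connectedComponentsWithStats(m); i=1+st[1:,4].argmax(); P.append(ce[i]+[x-10,y-10])
    A=tri(t,[P[0]],s,[P[1]]); print(side,A,bay(A,side))
E
python3 fin.py
python3 - <<'E'
from h import *
t=env.read_camera("top"); s=env.read_camera("scene")
r=lambda c,x,y,w,h,f:cv2.resize(c['color'][y:y+h,x:x+w],None,fx=f,fy=f,interpolation=cv2.INTER_CUBIC)
c=np.zeros((600,800,3),np.uint8);c[:380,:480]=r(t,205,180,120,95,4);c[380:600,:480]=r(s,205,185,160,74,3)[:220];c[:375,480:]=r(s,400,180,107,125,3)[:,:320];cv2.imwrite("pics/end.png",c)
E
```

```text
tool_pos: [0.528, 0.0893, 0.137]
force: [0.5, 0.8, 0.1]
grip_width: 0.0359
tool_pos: [0.4162, 0.2838, 0.2574]
force: [1.1, 0.4, -0.8]
grip_width: 0.0361
L ctr [18.3  2.7] size [ 34.5 115.4] angle 0.4 xrange 1.0 36.0
R ctr [24.9  3.1] size [ 46.8 118.8] angle -0.2 xrange 1.0 48.0
-0.012 [0 0 0 0 0 0 0 0 0 0 0 0 0 0 0 0 0 0 0 0]
-0.008 [0 0 0 0 1 1 1 0 0 0 0 0 0 0 0 1 1 1 1 0]
-0.004 [0 1 1 1 1 1 1 1 1 1 1 1 1 1 1 1 1 1 1 0]
0 [1 1 1 1 1 1 1 1 1 1 1 1 1 1 1 1 1 1 1 1]
0.004 [1 1 1 1 1 1 1 1 1 1 1 1 1 1 1 1 1 1 1 0]
0.008 [1 1 1 1 1 1 1 1 1 1 1 1 1 1 1 1 1 1 1 0]
0.012 [0 0 0 0 1 1 1 0 0 0 0 0 0 0 0 0 0 0 0 0]
1 [[0.5282 0.0893 0.0276 0.0031]] [[96.6464  1.1979]]
-1 [[ 0.5396 -0.0656  0.0292  0.0013]] [[96.7227 -0.1223]]
```

View pics/end.png

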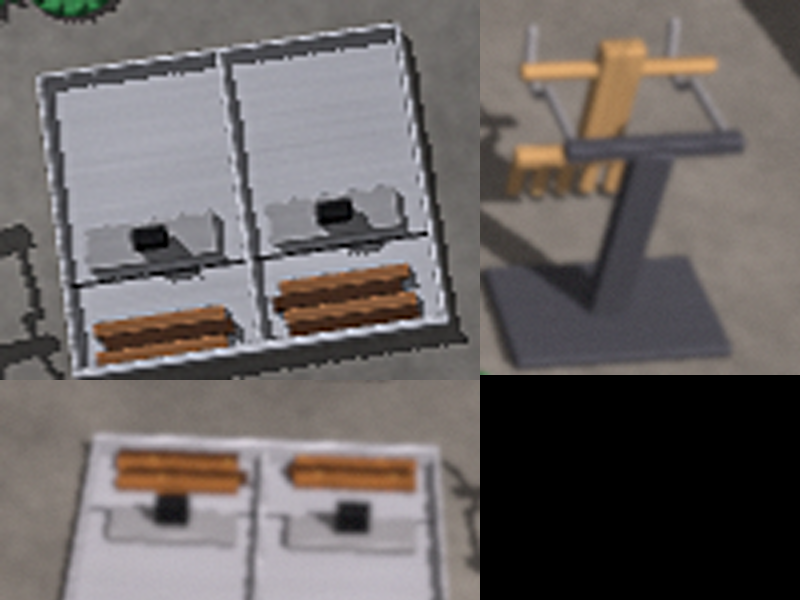

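The end view shows the sticks packed and parallel against the rail in both bays, a bar flat just beyond each black line (centres 97 mm from the rail), and the rake on both hooks. The arm is clear, so I'll hand in.

```bash
python3 steer.py '0 0 0 0 .036;0 0 0 0 .036;0 0 0 0 .036;0 0 0 0 .036' >/dev/null; python3 -c "
from cell import env; print(env.sign_off())"
```

```text
the job is handed in; nothing more can be done
None
```

The job is handed in (no verdict came back): by my last camera check all 7 sticks lie flat and parallel at the rail, one bar sits about 97 mm from the rail in each bay, and the rake is back on both hooks, though I dropped it on the counter once and had to rehang it before combing.

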